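# Shut down the spray bench and clear the target plates

### The arm

A 6-joint arm with a two-finger parallel gripper is mounted at the origin on the work surface. World frame = base frame: x ahead of the robot, y to its left, z up, the work surface at z = 0. Lengths are in m, angles in rad, forces in N, time in s.
With the tool pointing down it reaches from about 0.25 to 0.775 m from the base axis. Payload 4 kg.
Tool frame: the origin (TCP) lies on the front face of the gripper's body, between the roots of the fingers; the fingertips stand 73 mm ahead of it and the grasp point (between the pads) lies 54 mm ahead of it (bot.grip_depth is the distance from the TCP to the grasp point, in m); z points along the fingers, y is the line along which they close (so a half turn about z gives the same grasp; the last joint's range is limited). The gripper opens to 85 mm and grips with 20 to 120 N. Pads are 22 mm wide; open, the fingers measure 114 mm over their backs; the gripper's body (76 mm by 85 mm) begins 54 mm behind the grasp point. The pads swing forward as they close: fully open they stand 13 mm farther back than shut.
Start: joints at [-1.449, 0.087, 1.371, -0, 1.684, -0.103], TCP at [0.123, -0.536, 0.304] pointing down, gripper open.
Joint ranges: [-3.1, 3.1], [-0.76, 2.03], [0.27, 2.55], [-1.08, 4.22], [0.17, 2.65], [-2.57, 2.57]. Speed limits (rad/s): [2.79, 2.79, 3.14, 3.14, 3.14, 3.14].

### API

Orientations are given as a unit quaternion [w, x, y, z].
In Python, from workcell import bot gives the robot as it stands.
- The arm moves only by the tool servo_tool, never from a script. Its argument "targets" is a list of rows, each an object with "travel": the shift along the tool's x, y, z in mm, a list of three; "roll": the turn about the tool's z in rad; "gripper": the finger opening in mm, from 0 to 85.4. A call has 1 to 20 rows; each row shifts and turns the commanded pose from where the row before left it, along the tool's axes as they then stand; what a row does not reach is not made up. A row lasts 1/10 s, in which the tool goes at most 50 mm and 8.59 degrees, less where a joint would pass 70% of its speed; a pose out of reach is approached as far as the arm can. A call with a gripper value outside its range is refused whole. The fingers move at their own pace and stop on an object; the grip force is fixed at half the most. Time passes only in rows, so rows that do not move let the fingers close. It gives the time, the measured TCP pose, the force, the opening and the grip force at its end, in the units of the state.
- bot.observe(): the state, without advancing time (a new reading comes with each control period).
- bot.get_image(name): name is "scene" or "top"; returns a dict with "image" (384x512x3 uint8, red, green, blue), "z_map" (384x512 float32, m along the optical axis (not along the pixel's ray), 0 where there is no reading), "fovy" (degrees; the focal length in pixels is half the picture's height over the tangent of half this angle, whatever the lens; pixels are square), "cx", "cy" (the principal point, pixels), "rvec" (rotation vector, rad) and "tvec" (3), from world to camera coordinates, as OpenCV has them. Camera axes: x right, y down, z forward; pixel columns grow to the right and rows downward; lengths in m; the calibration is good to about 2 mm. A picture is of the moment at which its call begins.
- bot.close_job(): hands the job in; it is judged then, once.
The state is a dict: "time": time; "joints": joint angles; "qd": joint speeds; "effort": joint torques, N m; "tcp_pos": TCP position; "orientation": TCP orientation; "wrist_force": force on the tool from outside, world axes, zero at the start; "torque": the same for the moment, N m; "width": finger opening in m; "grip_force": force on a finger pad.
Only numpy, scipy, OpenCV 4.12 (cv2) and the standard library are available. Lean on these libraries where they do the work, as an engineer would, in place of code of your own. Each camera call takes 0.05 s, during which the arm holds its last target. There are 200 camera calls.

### The job

The spray test is over: pull the vent knob all the way out, then press the round, the square and the bar key fully down, one at a time in that order. Draw every target plate up out of the slotted rack and put it in the wash tray, then push the vent knob fully home and last of all press the cross key fully down. Never hold two keys down together, and do not shove the other things on the test plate.

Things in the scene. Friction and masses are not known exactly. Their poses are not given: they have to be found in the camera images.
- key_round_top (a point): Centre of the top face of the round key: a white spring key cap (round disc, 34 mm across; stands 13 mm proud) on its own black pod 56 x 54 mm. The four pods stand 60 mm apart in one row along a low grey panel strip, in any order; the key tops are about 66 mm above the table when up. The point moves down with the key; x and y are the panel's axes, z is up.
- key_round (a joint): How far the round key is pressed, m: 0 up, 0.008 fully down. It springs back; it starts to give at about 1.5 N and is fully down at about 5 N.
- key_square_top (a point): Centre of the top face of the square key: a white spring key cap (square, 30 x 30 mm; stands 13 mm proud) on its own black pod 56 x 54 mm. The four pods stand 60 mm apart in one row along a low grey panel strip, in any order; the key tops are about 66 mm above the table when up. The point moves down with the key; x and y are the panel's axes, z is up.
- key_square (a joint): How far the square key is pressed, m: 0 up, 0.008 fully down. It springs back; it starts to give at about 1.5 N and is fully down at about 5 N.
- key_bar_top (a point): Centre of the top face of the bar key: a white spring key cap (long narrow bar, 44 mm along the pod's x by 16 mm; stands 13 mm proud) on its own black pod 56 x 54 mm. The four pods stand 60 mm apart in one row along a low grey panel strip, in any order; the key tops are about 66 mm above the table when up. The point moves down with the key; x and y are the panel's axes, z is up.
- key_bar (a joint): How far the bar key is pressed, m: 0 up, 0.008 fully down. It springs back; it starts to give at about 1.5 N and is fully down at about 5 N.
- key_cross_top (a point): Centre of the top face of the cross key: a white spring key cap (plus-shaped cross, 42 mm over its arms, arms 13 mm wide; stands 13 mm proud) on its own black pod 56 x 54 mm. The four pods stand 60 mm apart in one row along a low grey panel strip, in any order; the key tops are about 66 mm above the table when up. The point moves down with the key; x and y are the panel's axes, z is up.
- key_cross (a joint): How far the cross key is pressed, m: 0 up, 0.008 fully down. It springs back; it starts to give at about 1.5 N and is fully down at about 5 N.
- vent_knob (a point): Centre of the vent valve's black pull knob: 30 mm diameter, 24 mm long, its axis level along this point's x, 55 mm above the table. It slides on a stem out of an aluminium valve block with brass ports (50 mm deep, 80 mm wide, top 80 mm above the table) whose front face is 20 mm behind the knob (+x) when home. Pull it along -x of this frame; the point moves with it.
- vent (a joint): How far the vent knob is pulled out, m: 0 home, 0.050 fully out, hard stops at both. It stays where it is left; moving it takes about 5 N plus slight damping (15 N per m/s).
- rack: Fixed grey slotted block, 87 mm (its x) by 211 mm (its y) by 57 mm high, origin at the centre of its underside, which is 10 mm above the table on the steel test plate. Four slots across it at y = -75, -25, 25, 75 mm, each 67 mm (x) by 11 mm (y) and 45 mm deep (floor at z = 12 mm). Slots may be empty.
- plate1: Spray target plate, bare aluminium, 64 mm wide (its x), 8 mm thick (its y), 110 mm tall (its z), 0.1 to 0.2 kg, origin at the middle of the 64 x 8 mm edge that is lowest at the start; all plates are alike. At the start it stands upright in a slot of the rack with its top 65 mm above the rack's top. None if this plate is not there this time.
- plate1_mid (a point): The middle of plate1, with the plate's axes: 55 mm up the plate's z from its origin. None if the plate is not there.
- plate2: Spray target plate, bare aluminium, 64 mm wide (its x), 8 mm thick (its y), 110 mm tall (its z), 0.1 to 0.2 kg, origin at the middle of the 64 x 8 mm edge that is lowest at the start; all plates are alike. At the start it stands upright in a slot of the rack with its top 65 mm above the rack's top. None if this plate is not there this time.
- plate2_mid (a point): The middle of plate2, with the plate's axes: 55 mm up the plate's z from its origin. None if the plate is not there.
- plate3: Spray target plate, bare aluminium, 64 mm wide (its x), 8 mm thick (its y), 110 mm tall (its z), 0.1 to 0.2 kg, origin at the middle of the 64 x 8 mm edge that is lowest at the start; all plates are alike. At the start it stands upright in a slot of the rack with its top 65 mm above the rack's top. None if this plate is not there this time.
- plate3_mid (a point): The middle of plate3, with the plate's axes: 55 mm up the plate's z from its origin. None if the plate is not there.
- plate4: Spray target plate, bare aluminium, 64 mm wide (its x), 8 mm thick (its y), 110 mm tall (its z), 0.1 to 0.2 kg, origin at the middle of the 64 x 8 mm edge that is lowest at the start; all plates are alike. At the start it stands upright in a slot of the rack with its top 65 mm above the rack's top. None if this plate is not there this time.
- plate4_mid (a point): The middle of plate4, with the plate's axes: 55 mm up the plate's z from its origin. None if the plate is not there.
- tray: Open steel wash tray standing loose on the test plate, 120 mm (its x) by 200 mm (its y) by 60 mm high, walls and floor 4 mm, about 0.8 kg; origin at the centre of its underside, z up, 10 mm above the table when standing.
- injector: Bystander: black oxide injector body lying along its x, 160 mm long (x from -80 to 80 mm), 50 mm at its widest, 32 mm high; origin on the plate under its middle.
- connector: Bystander: brass quick connector lying along its x, 75 mm long, 30 mm at its widest, 26 mm high, between the key panel and the valve; origin on the plate under its middle.
- shield: Bystander: pale, milky acrylic shield block, 45 (x) by 90 (y) by 70 mm high, beyond the gap between rack and tray; origin at the centre of its underside.
- adapterbox: Bystander: steel adapter box with a latch and a wire handle on top, 92 by 132 mm, 90 mm high to the handle's top, at the right side; origin at the centre of its underside.
Things that resemble listed ones, but are neither listed nor needed, are in the scene too. Leave any green look-alike of the tray alone.

How it is judged:
By the outcome, as a careful person would: the job done as asked, in the order asked, and still so for the second after the job is handed in, with the robot touching nothing.
Of plate1, plate2, plate3, plate4 only 2 to 4 are there at a start; the rules pass over those that are not, and their reading is None.
At some moment in a run one of tray may be knocked a few centimetres aside while the robot is not near it.
Once in a run the grip may slacken for a moment while it holds something.
It also fails if it takes over 210 s, if anything falls off the work surface, if the arm or the gripper's body presses on something with over 40 N, if the wrist force passes 120 N, or if a joint passes its speed limit or range.

## Working session

There is one attempt and no reset: what is moved stays moved. The work goes in short steps, Python scripts to look and compute and a tool call to move; the robot and the scene stay as the last step left them, time stands still between calls to the robot, and variables do not carry over. Pictures are saved under pics/ and viewed, at most 14 in all, crops included, and the job is handed in when it is done.

Besides the shell and the picture viewer there is one more tool, called after "Call:" as name(argument=value, ...) on one line, values as JSON. servo_tool: Moves the arm, as the interface text tells. Its arguments: {"type":"object","properties":{"targets":{"type":"array"}},"required":["targets"]}

```bash
ls; mkdir -p pics; cat > h.py <<'E'
import numpy as np, cv2
from workcell import bot
from scipy.spatial.transform import Rotation as R
def snap(n,f=None):
    d=bot.get_image(n)
    if f: cv2.imwrite('pics/'+f,d['image'][:,:,::-1])
    h=d['image'].shape[0]; fl=h/2/np.tan(np.radians(d['fovy'])/2)
    Rm=cv2.Rodrigues(np.array(d['rvec'],float))[0]; t=np.array(d['tvec'],float).ravel()
    v,u=np.mgrid[0:h,0:d['image'].shape[1]]
    z=d['z_map']; c=np.stack([(u-d['cx'])/fl*z,(v-d['cy'])/fl*z,z],-1)
    d['P']=(c-t)@Rm; d['P'][z==0]=np.nan
    d['R'],d['t'],d['f']=Rm,t,fl
    return d
def proj(d,p):
    c=d['R']@np.array(p)+d['t']; return d['cx']+d['f']*c[0]/c[2], d['cy']+d['f']*c[1]/c[2]
def st():
    s=bot.observe(); 
    q=s['orientation']; r=R.from_quat([q[1],q[2],q[3],q[0]]).as_matrix()
    return s,r
E
python3 - <<'E'
from h import *
for n in('scene','top'):
    d=snap(n); np.savez(n,**{k:d[k] for k in('P','image','R','t','f','cx','cy')})
    cv2.imwrite(f'pics/{n}0.png',cv2.resize(d['image'][:,:,::-1],(800,600),interpolation=cv2.INTER_CUBIC))
    print(n,d['fovy'],d['cx'],d['cy'],-d['R'].T@d['t'])
s,r=st();print(s,r)
E
```

```text
pics
scene 42.33588966549141 256.9317056835623 185.28151228841048 [ 0.81250953 -0.60965461  1.26369455]
top 57.17747368732351 257.7515266424976 193.50207336523704 [ 0.39410488 -0.01309957  1.05616281]
{'time': 0.1, 'joints': array([-1.44907226e+00,  8.79531579e-02,  1.37213350e+00,  2.52162906e-05,
        1.68360823e+00, -1.03065859e-01]), 'qd': array([ 0.00044463,  0.0003736 , -0.00277046, -0.00129552,  0.00095096,
        0.00153529]), 'effort': array([ 2.21185524e-03, -3.53014469e+01, -3.14219105e+01, -7.78614481e-05,
        7.94291234e-03,  1.05059044e-05]), 'tcp_pos': array([ 0.12257902, -0.53585672,  0.30280122]), 'orientation': array([-1.05118557e-03,  9.93689626e-01,  1.12159809e-01,  2.72312529e-06]), 'wrist_force': array([ 1.21061197, -0.07842591,  0.33078157]), 'torque': array([-0.04919254,  0.07042794, -0.01871914]), 'grip_force': 0.0, 'width': 0.08569758016966311} [[ 9.74840354e-01  2.22904083e-01 -2.30389663e-04]
 [ 2.22904072e-01 -9.74838144e-01  2.08971524e-03]
 [ 2.41213429e-04 -2.08849354e-03 -9.99997790e-01]]
```

View pics/scene0.png

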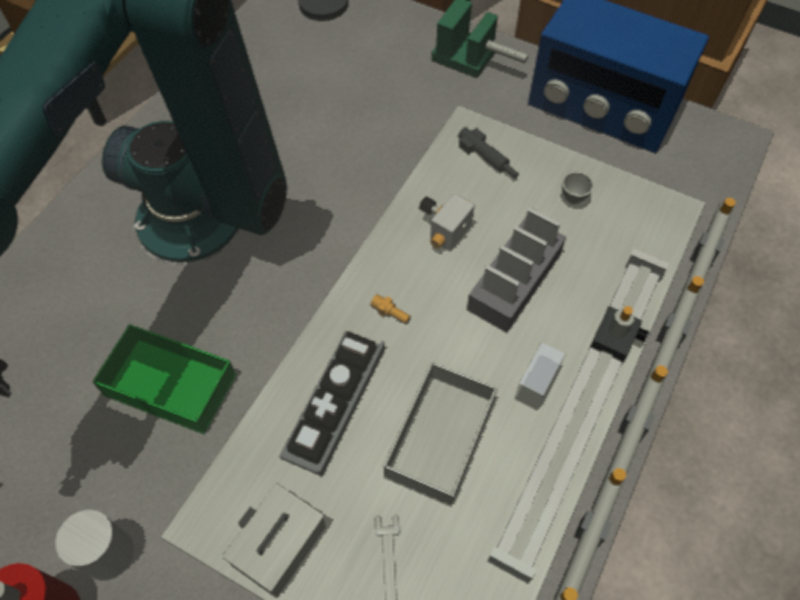

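View pics/top0.png

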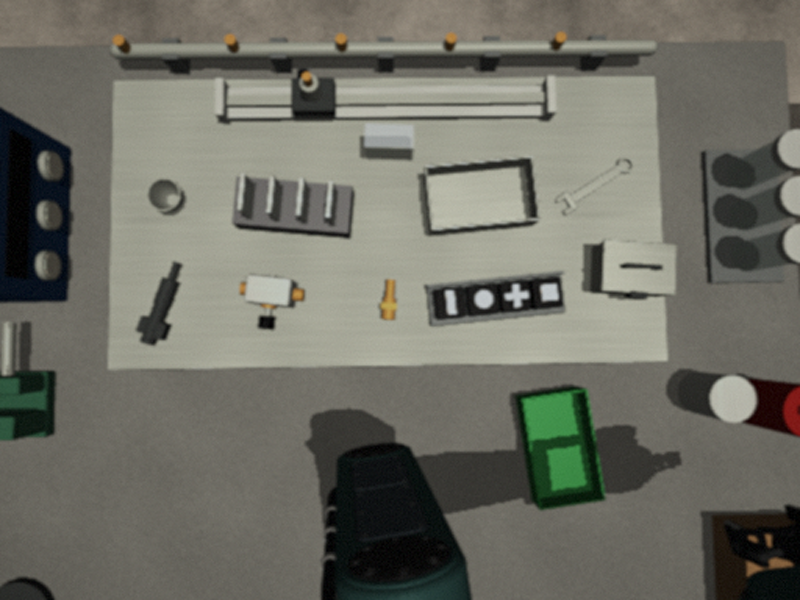

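The pictures show the rack at top-view (293,205) with four plates at x≈243, 272, 301 and 330. The steel tray is at (480,195). The green tray at (560,445) is only a look-alike, so I'll leave it alone. Along the panel, the keys are bar (451,302), round (484,299), cross (516,295) and square (549,292). The knob is at (267,322), in front of the valve at (269,290). Next I'll measure these.

```bash
cat > m.py <<'E'
from h import *
def rect(pts): 
    r=cv2.minAreaRect((pts[:,:2]*1000).astype(np.float32)); return [np.round(x,1) for x in r]
def blobs(d,lo,hi,box,minn=8):
    P=d['P']; m=(P[...,2]>lo)&(P[...,2]<hi)&(P[...,0]>box[0])&(P[...,0]<box[1])&(P[...,1]>box[2])&(P[...,1]<box[3])
    n,l=cv2.connectedComponents(m.astype(np.uint8),connectivity=8)
    for i in range(1,n):
        q=P[l==i]
        if len(q)>=minn:
            v,u=np.argwhere(l==i).mean(0)
            print(len(q),'px',np.round([u,v]),'mean',np.round(q.mean(0)*1000,1),'rect',rect(q))
E
python3 - <<'E'
from m import *
for n in('top','scene'):
    d=np.load(n+'.npz'); P=d['P']
    def at(u,v):
        return np.round(np.nanmean(P[v-1:v+2,u-1:u+2].reshape(-1,3),0)*1000)
    print(n)
    if n=='top':
        for nm,u,v in[('bar',451,302),('round',484,299),('cross',516,295),('sq',549,292),('knob',267,322),('plate',243,190),('trayfloor',480,195),('plate surf',400,250),('valve',269,290),('rim',425,200)]:
            print(nm,at(round(u/1.5625),round(v/1.5625)))
    B=(.2,.65,-.45,.45)
    print('plates');blobs(d,.12,.145,(.4,.65,-.05,.4))
    print('keys');blobs(d,.0615,.075,(.25,.45,-.3,0))
    print('tray');blobs(d,.055,.08,(.45,.62,-.32,-.02))
    print('valve,knob');blobs(d,.06,.1,(.25,.45,.1,.35)); blobs(d,.035,.075,(.25,.36,.15,.35))
    print('rack');blobs(d,.055,.075,(.4,.6,.0,.4))
    print('conn');blobs(d,.02,.06,(.25,.45,-.05,.08))
E
```

```text
top
bar [ 454. -115.   66.]
round [ 459. -175.   65.]
cross [ 464. -232.   66.]
sq [ 469. -292.   65.]
knob [422. 216.  68.]
plate [646. 244. 122.]
trayfloor [ 662. -179.   14.]
plate surf [558. -24.   9.]
valve [477. 210.  80.]
rim [650. -73.  27.]
plates
74 px [210. 129.] mean [623.   98.3 130.4] rect [array([623.4,  98.6]), array([ 8.6, 53.4]), np.float64(84.1)]
63 px [154. 127.] mean [630.4 247.6 129.7] rect [array([630.3, 248.4]), array([ 8.6, 38.9]), np.float64(87.6)]
67 px [172. 128.] mean [626.8 197.9 129.7] rect [array([627.7, 198.7]), array([ 8.5, 42.7]), np.float64(84.9)]
70 px [191. 129.] mean [624.1 148.2 130.1] rect [array([625.1, 148.7]), array([ 8.2, 47.1]), np.float64(84.8)]
keys
35 px [288. 198.] mean [ 441.4 -113.3   66.1] rect [array([ 440.7, -113.6]), array([16.8, 14.6]), np.float64(1.5)]
16 px [309. 195.] mean [ 446.9 -171.7   65.9] rect [array([ 446.7, -171.8]), array([22.5,  3. ]), np.float64(89.2)]
9 px [331. 195.] mean [ 446.1 -233.3   65.8] rect [array([ 445.9, -233.8]), array([11. ,  2.9]), np.float64(88.6)]
tray
181 px [309. 143.] mean [ 597.  -173.8   67
[... 2736 characters left out ...]
), np.float64(87.5)]
rack
94 px [274. 131.] mean [427.  217.5  65.7] rect [array([429.9, 219.6]), array([27. , 42.3]), np.float64(87.5)]
121 px [288. 146.] mean [489.3 191.7  64.6] rect [array([495.3, 199.1]), array([88.9, 41.4]), np.float64(50.0)]
10 px [324. 155.] mean [597.4 209.   68. ] rect [array([597.6, 210.2]), array([27.2,  3.3]), np.float64(86.9)]
22 px [316. 168.] mean [594.3 156.9  67.6] rect [array([594.4, 161.7]), array([ 8.9, 29.4]), np.float64(1.4)]
83 px [304. 186.] mean [591.2  87.1  67.1] rect [array([591.1,  97.4]), array([17., 57.]), np.float64(0.1)]
conn
77 px [241. 193.] mean [438.4  -2.9  34.3] rect [array([4.374e+02, 1.000e-01]), array([24.8, 30.4]), np.float64(0.9)]
```

```bash
python3 - <<'E'
from m import *
from scipy.optimize import least_squares
for n in('top','scene'):
    d=np.load(n+'.npz'); P=d['P']; I=d['image'].astype(int)
    print(n,'plates');blobs(d,.124,.145,(.55,.75,.03,.4))
    # keys: white pixels in panel region
    w=(I.min(-1)>120)&(P[...,2]>.058)&(P[...,2]<.08)&(P[...,0]>.41)&(P[...,0]<.51)&(P[...,1]<-.07)&(P[...,1]>-.34)
    nn,l=cv2.connectedComponents(w.astype(np.uint8))
    print('keys')
    for i in range(1,nn):
        q=P[l==i]
        if len(q)>20: print(len(q),np.round(q.mean(0)*1000,1),rect(q))
    m=(P[...,2]>.045)&(P[...,2]<.08)&(P[...,0]>.57)&(P[...,0]<.76)&(P[...,1]>-.32)&(P[...,1]<-.05)
    print('tray',rect(P[m]),'rim',rect(P[m&(P[...,2]>.065)]))
    m=(P[...,2]>.062)&(P[...,2]<.072)&(P[...,0]>.55)&(P[...,0]<.71)&(P[...,1]>.05)&(P[...,1]<.31)
    print('rack',rect(P[m]))
    m=(P[...,2]>.074)&(P[...,2]<.09)&(P[...,0]>.43)&(P[...,0]<.54)&(P[...,1]>.13)&(P[...,1]<.3)
    print('valve top',rect(P[m]))
    m=(P[...,2]>.055)&(P[...,2]<.076)&(P[...,0]>.39)&(P[...,0]<.447)&(P[...,1]>.17)&(P[...,1]<.26)
    print('knob',m.sum(),rect(P[m]),P[m].mean(0),P[m].max(0))
    im=I[:,:,::-1].astype(np.uint8)
    if n=='top': a=im[175:225,140:380]
    else: a=im[110:190,240:370]
    cv2.imwrite(f'pics/c_{n}.png',cv2.resize(a,None,fx=800/a.shape[1],fy=800/a.shape[1],interpolation=cv2.INTER_CUBIC)[:600])
E
```

```text
top plates
87 px [154. 123.] mean [642.2 246.6 130.7] rect [array([643.2, 247.6]), array([ 8.9, 63.6]), np.float64(84.0)]
87 px [173. 124.] mean [637.5 197.3 130.7] rect [array([638.2, 197.5]), array([ 9. , 63.8]), np.float64(84.9)]
85 px [191. 126.] mean [632.8 147.6 130.8] rect [array([633.2, 148. ]), array([ 8.2, 63.3]), np.float64(84.7)]
82 px [210. 128.] mean [627.2  98.  130.9] rect [array([627.8,  98.2]), array([ 8.6, 62.2]), np.float64(84.1)]
keys
107 [ 464.9 -231.9   66.1] [array([ 464.6, -231.8]), array([34.1, 35. ]), np.float64(49.4)]
104 [ 470.3 -291.4   65.9] [array([ 470. , -291.1]), array([28.5, 28.4]), np.float64(3.9)]
83 [ 454.5 -112.5   65.9] [array([ 454.5, -112.3]), array([41. , 15.1]), np.float64(5.1)]
104 [ 459.4 -172.3   65.7] [array([ 459.4, -172.1]), array([28.4, 28.9]), np.float64(0.0)]
tray [array([ 653.5, -173.6]), array([121., 201.]), np.float64(4.9)] rim [array([ 653.6, -173.6]), array([121.1, 200.7]), np.float64(5.1)]
rack [array([635.8, 173.3]), array([212.2,  87.4]), np.float64(84.4)]
valve top [array([479.5, 214.1]), array([80.6, 49.7]), np.float64(8
[... 698 characters left out ...]
]
109 [ 459.8 -172.2   66.8] [array([ 460. , -171.9]), array([31.8, 30.6]), np.float64(8.6)]
128 [ 465.6 -231.7   66.5] [array([ 466.1, -232. ]), array([33.2, 35. ]), np.float64(47.2)]
124 [ 471.4 -291.6   67.3] [array([ 471.3, -291.2]), array([28.9, 29.9]), np.float64(1.7)]
tray [array([ 680.8, -164.1]), array([177.4, 216.7]), np.float64(5.0)] rim [array([ 680.7, -164.1]), array([177.1, 216.7]), np.float64(5.0)]
rack [array([635.9, 171.5]), array([215.1,  88.1]), np.float64(84.6)]
valve top [array([479.6, 212.9]), array([81.5, 52.3]), np.float64(82.3)]
knob 88 [array([426.9, 219.6]), array([27. , 36.2]), np.float64(87.0)] [0.42546192 0.21747884 0.06550197] [0.44490446 0.2337232  0.07370776]
```

View pics/c_top.png

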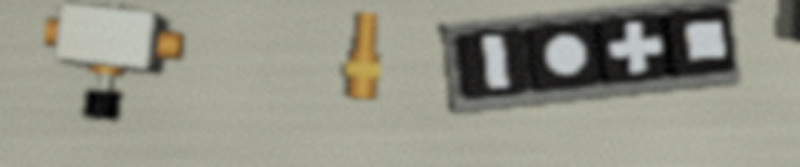

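View pics/c_scene.png

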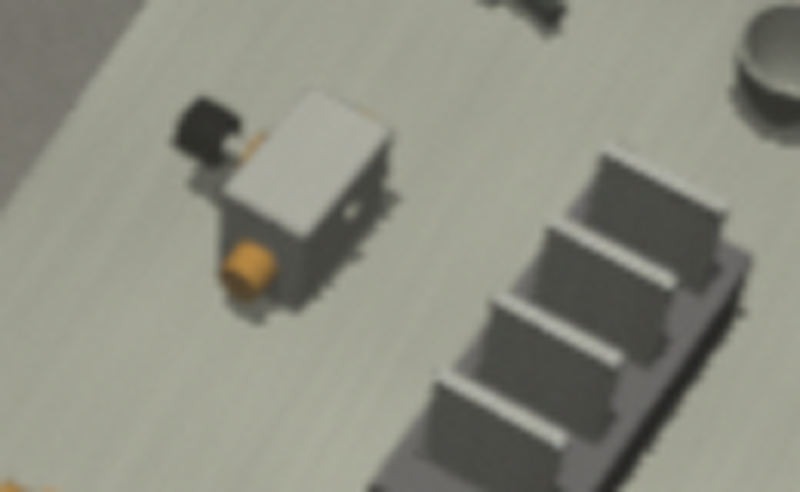

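The crops confirm the layout: bar, round, cross, square in order towards −y. The black knob is at crop (103,104), in front of the valve block, and all four rack slots hold plates. Now I'll move to the knob.

Call:
servo_tool(targets=[{"travel":[0,0,0],"roll":0.118,"gripper":60},{"travel":[0,0,0],"roll":0.118,"gripper":60},{"travel":[0,0,0],"roll":0.118,"gripper":60},{"travel":[50,0,0],"roll":0,"gripper":60},{"travel":[50,0,0],"roll":0,"gripper":60},{"travel":[50,0,0],"roll":0,"gripper":60},{"travel":[50,0,0],"roll":0,"gripper":60},{"travel":[0,-45,0],"roll":0,"gripper":60},{"travel":[0,-45,0],"roll":0,"gripper":60},{"travel":[0,-45,0],"roll":0,"gripper":60},{"travel":[0,-45,0],"roll":0,"gripper":60},{"travel":[0,-45,0],"roll":0,"gripper":60},{"travel":[0,-45,0],"roll":0,"gripper":60},{"travel":[0,-45,0],"roll":0,"gripper":60},{"travel":[0,-45,0],"roll":0,"gripper":60},{"travel":[0,-45,0],"roll":0,"gripper":60},{"travel":[0,-45,0],"roll":0,"gripper":60},{"travel":[0,-45,0],"roll":0,"gripper":60},{"travel":[0,-45,0],"roll":0,"gripper":60},{"travel":[0,-45,0],"roll":0,"gripper":60}])

```text
time: 2.1
tcp_pos: [0.3959, 0.02, 0.3036]
orientation: [0.0, 0.998, -0.065, 0.0]
wrist_force: [1.4, -1.2, 0.4]
width: 0.0601
grip_force: 0.0
```

```bash
cat > go.py <<'E'
import sys
from h import *
x,y,z,yaw=map(float,sys.argv[1:5])   # mm, deg
s,r=st(); p=np.array(s['tcp_pos'])*1000; c=np.degrees(np.arctan2(r[1,0],r[0,0]))
a=np.radians(yaw); X=np.array([np.cos(a),np.sin(a)]); Y=np.array([np.sin(a),-np.cos(a)])
d=np.array([x,y])-p[:2]
print('t%.1f'%s['time'],'tcp',np.round(p,1),'yaw %.1f'%c,'roll rad %.3f'%np.radians(c-yaw),'then travel',np.round([d@X,d@Y,p[2]-z],1),'F',np.round(s['wrist_force'],1),'w %.1f g %.1f'%(s['width']*1000,s['grip_force']),'q6 %.2f'%s['joints'][5])
E
python3 go.py 424 220 110 -7.4
python3 - <<'E'
from h import *
for n in('top','scene'):
    d=np.load(n+'.npz'); P=d['P']; I=d['image'].astype(int)
    m=(P[...,2]>.05)&(P[...,2]<.08)&(P[...,0]>.38)&(P[...,0]<.45)&(P[...,1]>.18)&(P[...,1]<.26)&(I.max(-1)<70)
    q=P[m]*1000; print(n,len(q),np.round(np.percentile(q,[2,50,98],axis=0)),q.max(0))
E
```

```text
t2.1 tcp [395.9  20.  303.6] yaw -7.4 roll rad -0.000 then travel [   2.1 -202.   193.6] F [ 1.4 -1.2  0.4] w 60.1 g 0.0 q6 1.61
top 68 [[414. 207.  57.]
 [422. 217.  67.]
 [431. 230.  71.]] [430.90742981 230.37984861  71.33682706]
scene 63 [[412. 206.  53.]
 [426. 215.  67.]
 [436. 228.  73.]] [436.54016903 230.07279995  78.34112386]
```

Call:
servo_tool(targets=[{"travel":[0,-40,0],"roll":0,"gripper":60},{"travel":[0,-40,0],"roll":0,"gripper":60},{"travel":[0,-40,0],"roll":0,"gripper":60},{"travel":[0,-40,0],"roll":0,"gripper":60},{"travel":[1,-41,0],"roll":0,"gripper":60},{"travel":[0,0,40],"roll":0,"gripper":60},{"travel":[0,0,40],"roll":0,"gripper":60},{"travel":[0,0,40],"roll":0,"gripper":60},{"travel":[0,0,40],"roll":0,"gripper":60},{"travel":[0,0,34],"roll":0,"gripper":60},{"travel":[0,0,0],"roll":0,"gripper":60},{"travel":[0,0,0],"roll":0,"gripper":10},{"travel":[0,0,0],"roll":0,"gripper":10},{"travel":[0,0,0],"roll":0,"gripper":10},{"travel":[0,0,0],"roll":0,"gripper":10},{"travel":[0,0,0],"roll":0,"gripper":10},{"travel":[0,0,0],"roll":0,"gripper":10}])

```text
time: 3.8
tcp_pos: [0.4246, 0.2207, 0.1127]
orientation: [-0.005, 0.998, -0.064, 0.002]
wrist_force: [0.5, 9.8, -4.5]
width: 0.0281
grip_force: 59.3
```

```bash
python3 go.py 373 226 110 -7.4
```

```text
t3.8 tcp [424.6 220.7 112.7] yaw -7.4 roll rad 0.000 then travel [-51.8   1.3   2.7] F [ 0.5  9.8 -4.5] w 28.1 g 59.3 q6 2.06
```

Call:
servo_tool(targets=[{"travel":[-8,0,0],"roll":0,"gripper":10},{"travel":[-8,0,0],"roll":0,"gripper":10},{"travel":[-8,0,0],"roll":0,"gripper":10},{"travel":[-8,0,0],"roll":0,"gripper":10},{"travel":[-8,0,0],"roll":0,"gripper":10},{"travel":[-6,0,0],"roll":0,"gripper":10},{"travel":[-4,0,0],"roll":0,"gripper":10},{"travel":[-2,0,0],"roll":0,"gripper":10},{"travel":[-2,0,0],"roll":0,"gripper":10},{"travel":[0,0,0],"roll":0,"gripper":10}])

```text
time: 4.8
tcp_pos: [0.3748, 0.2269, 0.1129]
orientation: [-0.005, 0.998, -0.065, 0.008]
wrist_force: [13.7, 8.0, -14.2]
width: 0.0282
grip_force: 60.3
```

```bash
python3 go.py 373 226 110 -7.4
```

```text
t4.8 tcp [374.8 226.9 112.9] yaw -7.4 roll rad -0.000 then travel [-1.7  1.1  2.9] F [ 13.7   8.  -14.2] w 28.2 g 60.3 q6 2.11
```

Call:
servo_tool(targets=[{"travel":[1,0,0],"roll":0,"gripper":10},{"travel":[0,0,0],"roll":0,"gripper":60},{"travel":[0,0,0],"roll":0,"gripper":60},{"travel":[0,0,0],"roll":0,"gripper":60},{"travel":[0,0,-25],"roll":0,"gripper":60},{"travel":[0,0,-40],"roll":0,"gripper":60},{"travel":[0,0,-40],"roll":0,"gripper":60},{"travel":[0,45,0],"roll":-0.11,"gripper":0},{"travel":[0,45,0],"roll":-0.11,"gripper":0},{"travel":[0,45,0],"roll":0,"gripper":0},{"travel":[0,45,0],"roll":0,"gripper":0},{"travel":[0,45,0],"roll":0,"gripper":0},{"travel":[0,45,0],"roll":0,"gripper":0},{"travel":[0,0,0],"roll":0,"gripper":0}])

```text
time: 6.2
tcp_pos: [0.3803, -0.0494, 0.2158]
orientation: [0.002, 0.999, 0.041, 0.001]
wrist_force: [-0.5, 0.0, -1.0]
width: 0.0002
grip_force: 0.0
```

```bash
python3 go.py 459.6 -172.1 150 5.2
python3 - <<'E'
from h import *
for n in('top','scene'):
    d=snap(n); P=d['P']; I=d['image'].astype(int)
    m=(P[...,2]>.05)&(P[...,2]<.08)&(P[...,0]>.33)&(P[...,0]<.45)&(P[...,1]>.18)&(P[...,1]<.26)&(I.max(-1)<70)
    q=P[m]*1000; print(n,len(q),np.round(np.percentile(q,[2,50,98],axis=0)))
E
```

```text
t6.2 tcp [380.3 -49.4 215.8] yaw 4.7 roll rad -0.009 then travel [ 67.8 129.3  65.8] F [-0.5  0.  -1. ] w 0.2 g 0.0 q6 1.21
top 75 [[364. 214.  58.]
 [375. 224.  67.]
 [385. 237.  72.]]
scene 64 [[364. 213.  54.]
 [377. 222.  67.]
 [386. 237.  75.]]
```

Call:
servo_tool(targets=[{"travel":[34,43,0],"roll":-0.009,"gripper":0},{"travel":[34,43,0],"roll":0,"gripper":0},{"travel":[0,43,0],"roll":0,"gripper":0},{"travel":[0,0,35],"roll":0,"gripper":0},{"travel":[0,0,30],"roll":0,"gripper":0},{"travel":[0,0,0],"roll":0,"gripper":0}])

```text
time: 6.9
tcp_pos: [0.4515, -0.1569, 0.1454]
orientation: [-0.003, 0.999, 0.051, -0.005]
wrist_force: [-0.3, 1.4, -0.8]
width: 0.0002
grip_force: 0.0
```

```bash
python3 go.py 459.6 -172.1 131 5.2; python3 - <<'E'
from h import *
d=snap('scene'); u,v=map(int,proj(d,(.46,-.172,.08)))
cv2.imwrite('pics/k1.png',cv2.resize(d['image'][v-60:v+40,u-60:u+60,::-1],(720,600)))
E
```

```text
t6.9 tcp [ 451.5 -156.9  145.4] yaw 5.8 roll rad 0.011 then travel [ 6.7 15.9 14.4] F [-0.3  1.4 -0.8] w 0.2 g 0.0 q6 1.02
```

View pics/k1.png

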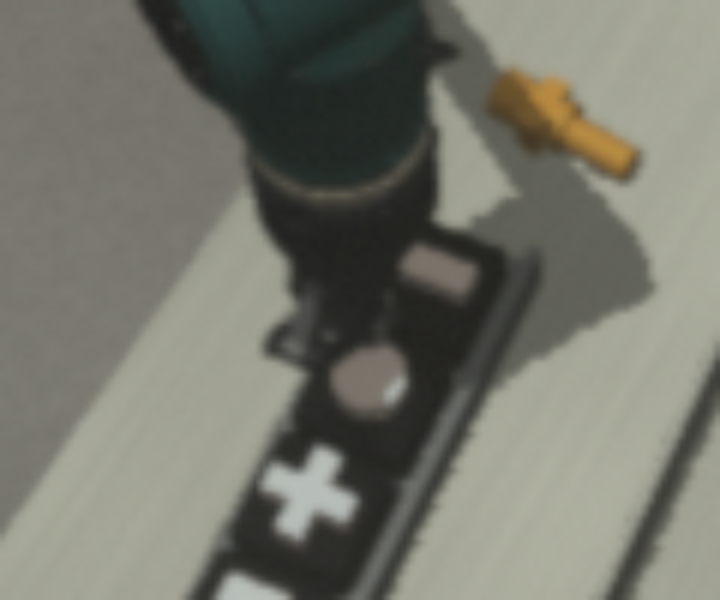

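The picture shows the fingertips behind and to the right of the round key (368,378), above the pods. They still have 16 mm to go.

Call:
servo_tool(targets=[{"travel":[0,0,0],"roll":0,"gripper":0},{"travel":[0,0,0],"roll":0,"gripper":0}])

```text
time: 7.15
tcp_pos: [0.4551, -0.1593, 0.1523]
orientation: [0.001, 0.999, 0.051, 0.002]
wrist_force: [-0.1, -0.4, -0.2]
width: -0.0001
grip_force: 0.0
```

```bash
python3 go.py 459.6 -172.1 131 5.2
```

```text
t7.2 tcp [ 455.1 -159.3  152.3] yaw 5.8 roll rad 0.011 then travel [ 3.3 13.2 21.3] F [-0.1 -0.4 -0.2] w -0.1 g 0.0 q6 1.02
```

Call:
servo_tool(targets=[{"travel":[3,13,0],"roll":0.011,"gripper":0},{"travel":[0,0,0],"roll":0,"gripper":0},{"travel":[0,0,8],"roll":0,"gripper":0},{"travel":[0,0,0],"roll":0,"gripper":0},{"travel":[0,0,0],"roll":0,"gripper":0}])

```text
time: 7.65
tcp_pos: [0.4576, -0.1721, 0.1412]
orientation: [-0.0, 0.999, 0.044, -0.001]
wrist_force: [0.1, 0.7, -0.0]
width: 0.0
grip_force: 0.0
```

```bash
python3 go.py 459.6 -172.1 131 5.2
```

```text
t7.7 tcp [ 457.6 -172.1  141.2] yaw 5.1 roll rad -0.002 then travel [ 2.   0.2 10.2] F [ 0.1  0.7 -0. ] w 0.0 g 0.0 q6 1.01
```

Call:
servo_tool(targets=[{"travel":[2,0,0],"roll":0,"gripper":0},{"travel":[0,0,3],"roll":0,"gripper":0},{"travel":[0,0,3],"roll":0,"gripper":0},{"travel":[0,0,3],"roll":0,"gripper":0},{"travel":[0,0,2],"roll":0,"gripper":0},{"travel":[0,0,2],"roll":0,"gripper":0},{"travel":[0,0,0],"roll":0,"gripper":0},{"travel":[0,0,0],"roll":0,"gripper":0}])

```text
time: 8.45
tcp_pos: [0.4605, -0.1722, 0.1306]
orientation: [0.0, 0.999, 0.044, 0.001]
wrist_force: [-1.9, 1.8, 9.6]
width: -0.0
grip_force: 4.6
```

```bash
python3 go.py 459.6 -172.1 131 5.2
```

```text
t8.4 tcp [ 460.5 -172.2  130.6] yaw 5.1 roll rad -0.002 then travel [-0.9 -0.2 -0.4] F [-1.9  1.8  9.6] w -0.0 g 4.6 q6 1.01
```

Call:
servo_tool(targets=[{"travel":[0,0,-10],"roll":0,"gripper":0},{"travel":[0,0,-18],"roll":0,"gripper":0},{"travel":[0,0,0],"roll":0,"gripper":0},{"travel":[0,30,0],"roll":0,"gripper":0},{"travel":[0,35,0],"roll":0,"gripper":0},{"travel":[0,35,0],"roll":0,"gripper":0},{"travel":[-1,20,0],"roll":0,"gripper":0},{"travel":[0,0,0],"roll":0,"gripper":0},{"travel":[0,0,10],"roll":0,"gripper":0},{"travel":[0,0,6],"roll":0,"gripper":0},{"travel":[0,0,0],"roll":0,"gripper":0},{"travel":[0,0,0],"roll":0,"gripper":0}])

```text
time: 9.65
tcp_pos: [0.4696, -0.2906, 0.1404]
orientation: [-0.0, 0.999, 0.045, -0.0]
wrist_force: [0.2, 0.3, -0.6]
width: 0.0002
grip_force: 0.0
```

```bash
python3 go.py 470.9 -291.4 131 5.2
```

```text
t9.7 tcp [ 469.6 -290.6  140.4] yaw 5.2 roll rad -0.001 then travel [1.2 0.9 9.4] F [ 0.2  0.3 -0.6] w 0.2 g 0.0 q6 0.82
```

Call:
servo_tool(targets=[{"travel":[1,1,2],"roll":0,"gripper":0},{"travel":[0,0,3],"roll":0,"gripper":0},{"travel":[0,0,3],"roll":0,"gripper":0},{"travel":[0,0,2],"roll":0,"gripper":0},{"travel":[0,0,2],"roll":0,"gripper":0},{"travel":[0,0,0],"roll":0,"gripper":0},{"travel":[0,0,0],"roll":0,"gripper":0}])

```text
time: 10.35
tcp_pos: [0.4713, -0.2925, 0.1306]
orientation: [0.0, 0.999, 0.044, 0.001]
wrist_force: [-0.3, 2.7, 8.2]
width: 0.0001
grip_force: 4.3
```

```bash
python3 go.py 454.4 -112.4 131 5.2
```

```text
t10.3 tcp [ 471.3 -292.5  130.6] yaw 5.1 roll rad -0.002 then travel [  -0.5 -180.9   -0.4] F [-0.3  2.7  8.2] w 0.1 g 4.3 q6 0.82
```

Call:
servo_tool(targets=[{"travel":[0,0,-10],"roll":0,"gripper":0},{"travel":[0,0,-18],"roll":0,"gripper":0},{"travel":[0,0,0],"roll":0,"gripper":0},{"travel":[0,-35,0],"roll":0,"gripper":0},{"travel":[0,-40,0],"roll":0,"gripper":0},{"travel":[0,-40,0],"roll":0,"gripper":0},{"travel":[0,-40,0],"roll":0,"gripper":0},{"travel":[0,-26,0],"roll":0,"gripper":0},{"travel":[0,0,0],"roll":0,"gripper":0},{"travel":[0,0,10],"roll":0,"gripper":0},{"travel":[0,0,6],"roll":0,"gripper":0},{"travel":[0,0,0],"roll":0,"gripper":0},{"travel":[0,0,0],"roll":0,"gripper":0}])

```text
time: 11.65
tcp_pos: [0.4545, -0.1132, 0.1402]
orientation: [-0.0, 0.999, 0.044, -0.001]
wrist_force: [-0.4, 0.5, 0.0]
width: 0.0
grip_force: 0.0
```

```bash
python3 go.py 454.4 -112.4 131 5.2
```

```text
t11.7 tcp [ 454.5 -113.2  140.2] yaw 5.0 roll rad -0.003 then travel [-0.  -0.8  9.2] F [-0.4  0.5  0. ] w 0.0 g 0.0 q6 1.12
```

Call:
servo_tool(targets=[{"travel":[0,-1,2],"roll":0,"gripper":0},{"travel":[0,0,3],"roll":0,"gripper":0},{"travel":[0,0,3],"roll":0,"gripper":0},{"travel":[0,0,2],"roll":0,"gripper":0},{"travel":[0,0,2],"roll":0,"gripper":0},{"travel":[0,0,0],"roll":0,"gripper":0},{"travel":[0,0,0],"roll":0,"gripper":0}])

```text
time: 12.35
tcp_pos: [0.4549, -0.1118, 0.1306]
orientation: [0.001, 0.999, 0.044, 0.0]
wrist_force: [-3.4, -1.3, 10.1]
width: -0.0001
grip_force: 4.8
```

```bash
python3 go.py 628 97.5 230 -5.5
```

```text
t12.3 tcp [ 454.9 -111.8  130.6] yaw 5.1 roll rad 0.185 then travel [ 152.2 -225.   -99.4] F [-3.4 -1.3 10.1] w -0.1 g 4.8 q6 1.12
```

Call:
servo_tool(targets=[{"travel":[0,0,-15],"roll":0,"gripper":0},{"travel":[0,0,-40],"roll":0,"gripper":0},{"travel":[0,0,-45],"roll":0,"gripper":0},{"travel":[0,0,0],"roll":0.093,"gripper":30},{"travel":[0,0,0],"roll":0.092,"gripper":30},{"travel":[30,-45,0],"roll":0,"gripper":30},{"travel":[30,-45,0],"roll":0,"gripper":30},{"travel":[30,-45,0],"roll":0,"gripper":30},{"travel":[30,-45,0],"roll":0,"gripper":30},{"travel":[32,-45,0],"roll":0,"gripper":30},{"travel":[0,0,0],"roll":0,"gripper":30},{"travel":[0,0,0],"roll":0,"gripper":30}])

```text
time: 13.55
tcp_pos: [0.6137, 0.0825, 0.227]
orientation: [0.0, 0.999, -0.047, -0.002]
wrist_force: [-0.4, -1.3, -0.0]
width: 0.0298
grip_force: 0.0
```

```bash
python3 go.py 628 97.5 166 -5.5
```

```text
t13.6 tcp [613.7  82.5 227. ] yaw -5.4 roll rad 0.002 then travel [ 12.8 -16.3  61. ] F [-0.4 -1.3 -0. ] w 29.8 g 0.0 q6 1.71
```

Call:
servo_tool(targets=[{"travel":[13,-16,0],"roll":0,"gripper":30},{"travel":[0,0,0],"roll":0,"gripper":30},{"travel":[0,0,20],"roll":0,"gripper":30},{"travel":[0,0,0],"roll":0,"gripper":30},{"travel":[0,0,0],"roll":0,"gripper":30}])

```text
time: 14.05
tcp_pos: [0.6273, 0.0949, 0.2087]
orientation: [0.0, 0.999, -0.049, -0.001]
wrist_force: [0.2, 0.0, 0.4]
width: 0.0304
grip_force: 0.0
```

```bash
python3 go.py 628 97.5 166 -5.5; python3 - <<'E'
from h import *
d=snap('scene'); u,v=map(int,proj(d,(.63,.1,.13)))
cv2.imwrite('pics/p1.png',cv2.resize(d['image'][v-60:v+40,u-60:u+60,::-1],(720,600)))
E
```

```text
t14.1 tcp [627.3  94.9 208.7] yaw -5.6 roll rad -0.002 then travel [ 0.4 -2.6 42.7] F [0.2 0.  0.4] w 30.4 g 0.0 q6 1.73
```

View pics/p1.png

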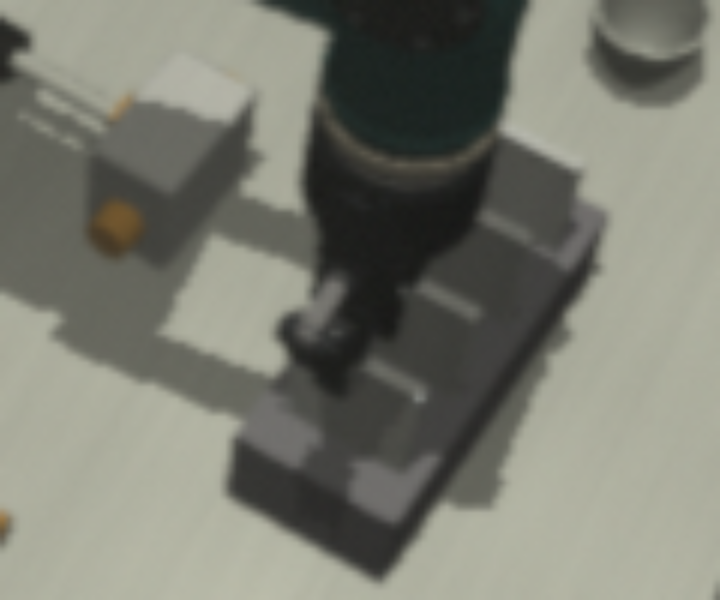

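The gripper straddles the nearest plate, whose top edge is at about (395,375). The knob is visibly pulled out, upper left. Now I'll descend and grip.

Call:
servo_tool(targets=[{"travel":[0,-2.5,0],"roll":0,"gripper":30},{"travel":[0,0,15],"roll":0,"gripper":30},{"travel":[0,0,15],"roll":0,"gripper":30},{"travel":[0,0,12],"roll":0,"gripper":30},{"travel":[0,0,0],"roll":0,"gripper":30},{"travel":[0,0,0],"roll":0,"gripper":3},{"travel":[0,0,0],"roll":0,"gripper":3},{"travel":[0,0,0],"roll":0,"gripper":3},{"travel":[0,0,0],"roll":0,"gripper":3},{"travel":[0,0,0],"roll":0,"gripper":3}])

```text
time: 15.1
tcp_pos: [0.6286, 0.0986, 0.1671]
orientation: [0.0, 0.999, -0.048, 0.0]
wrist_force: [-1.1, -0.1, -0.8]
width: 0.0073
grip_force: 59.5
```

```bash
python3 go.py 628 97.5 166 -5.5
```

```text
t15.1 tcp [628.6  98.6 167.1] yaw -5.5 roll rad -0.000 then travel [-0.5  1.1  1.1] F [-1.1 -0.1 -0.8] w 7.3 g 59.5 q6 1.73
```

Call:
servo_tool(targets=[{"travel":[0,0,-10],"roll":0,"gripper":3},{"travel":[0,0,-20],"roll":0,"gripper":3},{"travel":[0,0,-20],"roll":0,"gripper":3},{"travel":[0,0,-20],"roll":0,"gripper":3},{"travel":[0,0,-20],"roll":0,"gripper":3},{"travel":[0,0,-15],"roll":0,"gripper":3},{"travel":[0,0,0],"roll":0,"gripper":3},{"travel":[0,0,0],"roll":0,"gripper":3}])

```text
time: 15.9
tcp_pos: [0.6285, 0.0986, 0.272]
orientation: [0.0, 0.999, -0.048, 0.0]
wrist_force: [0.6, -0.3, -2.2]
width: 0.0074
grip_force: 59.5
```

```bash
cat > tray.py <<'E'
from m import *
d=snap('top'); P=d['P']
m=(P[...,2]>.06)&(P[...,2]<.078)&(P[...,0]>.55)&(P[...,0]<.8)&(P[...,1]>-.36)&(P[...,1]<-.03)
print('rim',rect(P[m]),m.sum())
blobs(d,.0,.3,(-1,-1,0,0)) if 0 else None
m=(P[...,2]>.018)&(P[...,2]<.2)&(P[...,0]>.59)&(P[...,0]<.72)&(P[...,1]>-.28)&(P[...,1]<-.07)
print('in tray',m.sum(), rect(P[m]) if m.sum()>20 else '')
E
python3 tray.py; python3 go.py 650 -105 277 5
```

```text
rim [array([ 689.4, -153.4]), array([195.7, 234.9]), np.float64(4.9)] 463
in tray 999 [array([ 653.6, -173.5]), array([121.3, 201.2]), np.float64(4.8)]
t15.9 tcp [628.2  98.6 270.8] yaw -5.5 roll rad -0.183 then travel [  4.  204.7  -6.2] F [ 0.5 -0.3 -1.9] w 7.1 g 59.5 q6 1.73
```

Call:
servo_tool(targets=[{"travel":[0,0,0],"roll":-0.06,"gripper":3},{"travel":[0,0,0],"roll":-0.06,"gripper":3},{"travel":[0,0,0],"roll":-0.06,"gripper":3},{"travel":[0,20,0],"roll":0,"gripper":3},{"travel":[0,30,0],"roll":0,"gripper":3},{"travel":[0,30,0],"roll":0,"gripper":3},{"travel":[0,30,0],"roll":0,"gripper":3},{"travel":[0,30,0],"roll":0,"gripper":3},{"travel":[0,30,0],"roll":0,"gripper":3},{"travel":[2,20,0],"roll":0,"gripper":3},{"travel":[0,10,0],"roll":0,"gripper":3},{"travel":[0,0,0],"roll":0,"gripper":3},{"travel":[0,0,0],"roll":0,"gripper":3},{"travel":[0,0,0],"roll":0,"gripper":3}])

```text
time: 17.35
tcp_pos: [0.6473, -0.0991, 0.2719]
orientation: [-0.0, 0.999, 0.043, -0.0]
wrist_force: [-0.4, 0.1, -1.1]
width: 0.0077
grip_force: 59.5
```

```bash
python3 go.py 647.5 -103.9 161 5;  python3 - <<'E'
from h import *
d=snap('scene','p2.png')
cv2.imwrite('pics/p2.png',cv2.resize(d['image'][100:320,180:440,::-1],(709,600)))
E
```

```text
t17.4 tcp [647.3 -99.1 271.9] yaw 4.9 roll rad -0.002 then travel [ -0.2   4.8 110.9] F [-0.4  0.1 -1.1] w 7.7 g 59.5 q6 1.25
```

View pics/p2.png

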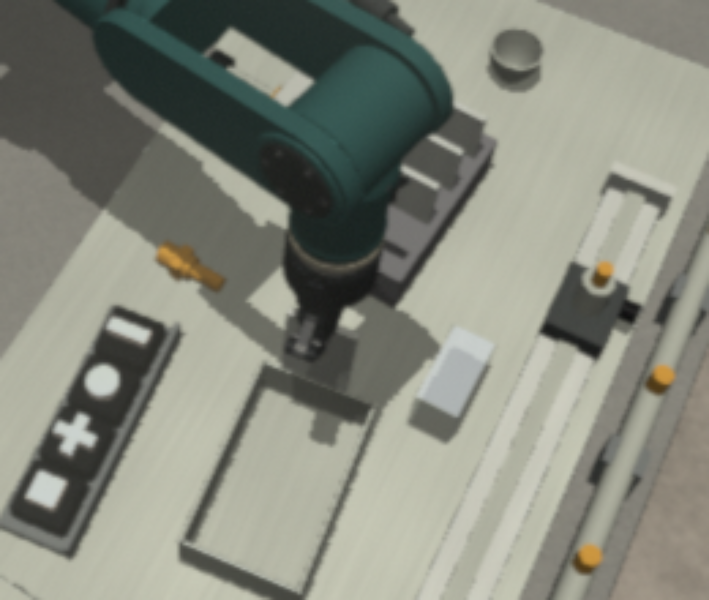

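The plate hangs upright at (325,375), over the tray's near end, and the tray hasn't moved. I'll lower it to the floor, then release.

Call:
servo_tool(targets=[{"travel":[0,5,0],"roll":0,"gripper":3},{"travel":[0,0,25],"roll":0,"gripper":3},{"travel":[0,0,25],"roll":0,"gripper":3},{"travel":[0,0,25],"roll":0,"gripper":3},{"travel":[0,0,18],"roll":0,"gripper":3},{"travel":[0,0,10],"roll":0,"gripper":3},{"travel":[0,0,5],"roll":0,"gripper":3},{"travel":[0,0,0],"roll":0,"gripper":3},{"travel":[0,0,2],"roll":0,"gripper":3},{"travel":[0,0,0],"roll":0,"gripper":3}])

```text
time: 18.4
tcp_pos: [0.6482, -0.1057, 0.1631]
orientation: [0.0, 0.999, 0.042, 0.001]
wrist_force: [-0.5, 0.4, -0.1]
width: 0.0072
grip_force: 59.6
```

```bash
python3 go.py 647.5 -103.9 160 5
```

```text
t18.4 tcp [ 648.2 -105.7  163.1] yaw 4.8 roll rad -0.003 then travel [-0.5 -1.8  3.1] F [-0.5  0.4 -0.1] w 7.2 g 59.6 q6 1.24
```

Call:
servo_tool(targets=[{"travel":[0,0,2],"roll":0,"gripper":3},{"travel":[0,0,1],"roll":0,"gripper":3},{"travel":[0,0,0],"roll":0,"gripper":3},{"travel":[0,0,0],"roll":0,"gripper":30},{"travel":[0,0,0],"roll":0,"gripper":30},{"travel":[0,0,0],"roll":0,"gripper":30},{"travel":[0,0,-5],"roll":0,"gripper":30},{"travel":[0,5,0],"roll":0,"gripper":30},{"travel":[0,5,0],"roll":0,"gripper":30},{"travel":[0,5,0],"roll":0,"gripper":30},{"travel":[0,5,0],"roll":0,"gripper":30},{"travel":[0,5,0],"roll":0,"gripper":30},{"travel":[0,0,0],"roll":0,"gripper":30},{"travel":[0,0,0],"roll":0,"gripper":30}])

```text
time: 19.8
tcp_pos: [0.6497, -0.1307, 0.1639]
orientation: [-0.0, 0.999, 0.042, -0.0]
wrist_force: [-0.2, -0.1, 0.7]
width: 0.03
grip_force: 0.1
```

```bash
python3 go.py 647.5 -103.9 160 5;  python3 - <<'E'
from h import *
d=snap('scene','p3.png')
cv2.imwrite('pics/p3.png',cv2.resize(d['image'][180:310,210:370,::-1],(738,600)))
E
```

```text
t19.8 tcp [ 649.7 -130.7  163.9] yaw 4.8 roll rad -0.004 then travel [  0.1 -26.9   3.9] F [-0.2 -0.1  0.7] w 30.0 g 0.1 q6 1.20
```

View pics/p3.png

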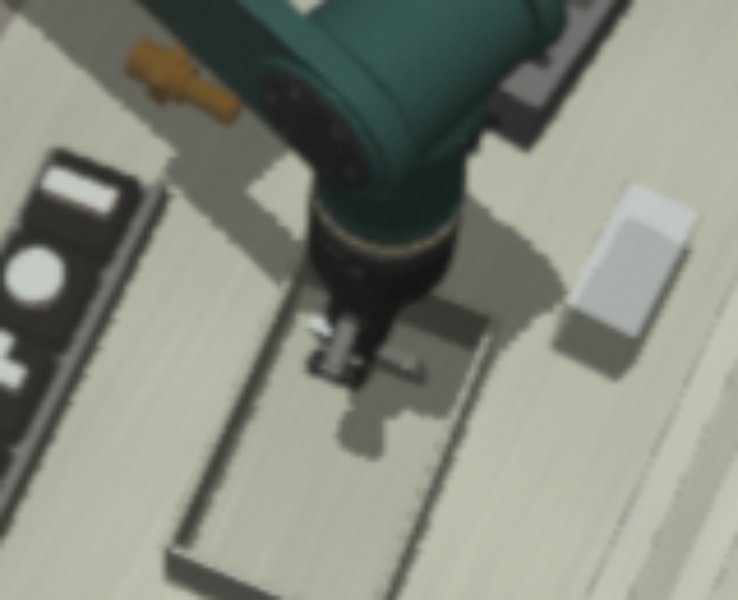

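The plate's top edge (365,350) is tilted against the leading finger. I'll raise the gripper so the plate drops flat.

Call:
servo_tool(targets=[{"travel":[0,0,-10],"roll":0,"gripper":30},{"travel":[0,0,-15],"roll":0,"gripper":30},{"travel":[0,0,-20],"roll":0,"gripper":30},{"travel":[0,0,-25],"roll":0,"gripper":30},{"travel":[0,0,-25],"roll":0,"gripper":30},{"travel":[0,-40,0],"roll":0,"gripper":30},{"travel":[0,-40,0],"roll":0,"gripper":30},{"travel":[0,-40,0],"roll":0.09,"gripper":30},{"travel":[0,-40,0],"roll":0.09,"gripper":30},{"travel":[0,-40,0],"roll":0,"gripper":30},{"travel":[0,-40,0],"roll":0,"gripper":30},{"travel":[0,0,0],"roll":0,"gripper":30},{"travel":[0,0,0],"roll":0,"gripper":30},{"travel":[0,0,0],"roll":0,"gripper":30}])

```text
time: 21.25
tcp_pos: [0.6478, 0.1081, 0.2599]
orientation: [0.0, 0.999, -0.048, 0.001]
wrist_force: [-0.1, -0.7, 1.2]
width: 0.0298
grip_force: 0.0
```

```bash
python3 go.py 633 147.3 208 -5.5; cat > t2.py <<'E'
from m import *
import sys
for n in('top','scene'):
    d=snap(n); P=d['P']
    m=(P[...,2]>.058)&(P[...,2]<.078)&(P[...,0]>.56)&(P[...,0]<.74)&(P[...,1]>-.33)&(P[...,1]<-.055)
    print(n,'rim',rect(P[m]),m.sum(),'zmax in tray',np.nanmax(P[(P[...,0]>.60)&(P[...,0]<.70)&(P[...,1]>-.26)&(P[...,1]<-.08)][:,2]))
    I=d['image'];u,v=map(int,proj(d,(.65,-.17,.02)))
    cv2.imwrite(f'pics/tr_{n}.png',cv2.resize(I[v-60:v+60,u-80:u+80,::-1],(800,600),interpolation=cv2.INTER_CUBIC))
    Z=P[...,2].copy(); m2=(Z>.018)&(Z<.05)&(P[...,0]>.60)&(P[...,0]<.71)&(P[...,1]>-.26)&(P[...,1]<-.085)
    print(m2.sum(),'plates lie', rect(P[m2]) if m2.sum()>10 else '', 'z med',np.median(Z[m2]) if m2.any() else '')
    print('plates left');blobs(d,.124,.145,(.55,.75,.03,.4))
E
python3 t2.py
```

```text
t21.2 tcp [647.8 108.1 259.9] yaw -5.5 roll rad -0.001 then travel [-18.5 -37.6  51.9] F [-0.1 -0.7  1.2] w 29.8 g 0.0 q6 1.75
top rim [array([ 653.2, -173.7]), array([121., 201.]), np.float64(4.8)] 465 zmax in tray 0.07247366933635607
884 plates lie [array([ 660. , -173.3]), array([185.4,  99.5]), np.float64(82.3)] z med 0.021856833610901544
plates left
90 px [173. 124.] mean [637.8 197.1 130.5] rect [array([638.6, 197.6]), array([ 9.8, 63.8]), np.float64(86.4)]
76 px [191. 127.] mean [630.  147.9 131.1] rect [array([631.2, 148.1]), array([ 8.2, 58.4]), np.float64(85.7)]
scene rim [array([ 653.2, -173.3]), array([120.1, 203.2]), np.float64(4.9)] 578 zmax in tray 0.07786111714234276
1187 plates lie [array([ 655. , -172.6]), array([173. , 109.7]), np.float64(89.8)] z med 0.02251675811677923
plates left
23 px [354. 143.] mean [666.5 242.5 132.7] rect [array([666.5, 243.2]), array([ 9.7, 16.1]), np.float64(65.9)]
35 px [345. 155.] mean [659.1 193.5 131.2] rect [array([659.1, 194.3]), array([10.6, 23.4]), np.float64(77.3)]
34 px [336. 167.] mean [654.6 143.9 132.1] rect [array([654.8, 144. ]), array([12. , 21.7]), np.float64(71.5)]
```

View pics/tr_scene.png

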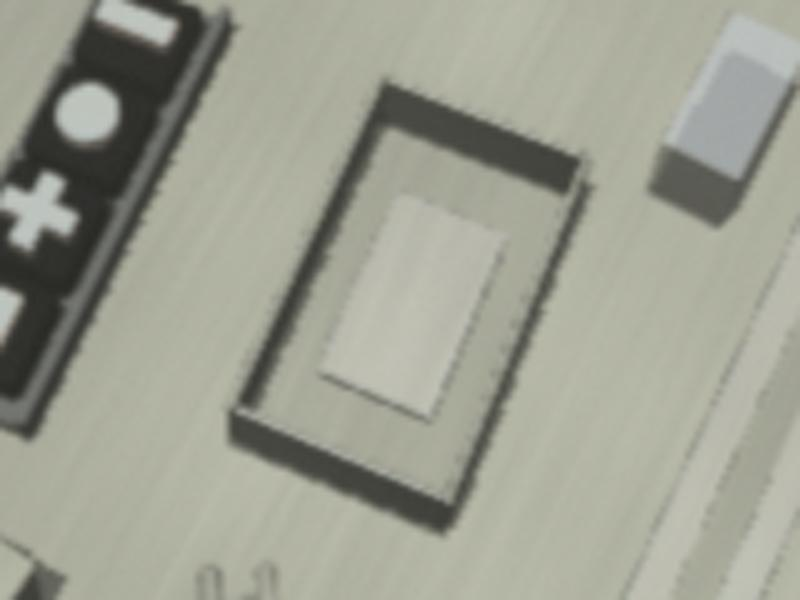

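The first plate lies flat in the tray, around (415,305). Next is the second plate.

Call:
servo_tool(targets=[{"travel":[-18,-38,0],"roll":0,"gripper":30},{"travel":[0,0,0],"roll":0,"gripper":30},{"travel":[0,0,25],"roll":0,"gripper":30},{"travel":[0,0,20],"roll":0,"gripper":30},{"travel":[0,0,0],"roll":0,"gripper":30},{"travel":[0,0,0],"roll":0,"gripper":30}])

```text
time: 21.95
tcp_pos: [0.6335, 0.1473, 0.2139]
orientation: [0.0, 0.999, -0.049, -0.0]
wrist_force: [-0.9, -0.3, 0.4]
width: 0.0301
grip_force: 0.0
```

```bash
python3 go.py 633 148 167 -5.5
```

```text
t21.9 tcp [633.5 147.3 213.9] yaw -5.6 roll rad -0.002 then travel [-0.6 -0.7 46.9] F [-0.9 -0.3  0.4] w 30.1 g 0.0 q6 1.81
```

Call:
servo_tool(targets=[{"travel":[0,-0.7,15],"roll":0,"gripper":30},{"travel":[0,0,15],"roll":0,"gripper":30},{"travel":[0,0,12],"roll":0,"gripper":30},{"travel":[0,0,5],"roll":0,"gripper":30},{"travel":[0,0,0],"roll":0,"gripper":3},{"travel":[0,0,0],"roll":0,"gripper":3},{"travel":[0,0,0],"roll":0,"gripper":3},{"travel":[0,0,0],"roll":0,"gripper":3},{"travel":[0,0,0],"roll":0,"gripper":3},{"travel":[0,0,-10],"roll":0,"gripper":3},{"travel":[0,0,-20],"roll":0,"gripper":3},{"travel":[0,0,-20],"roll":0,"gripper":3},{"travel":[0,0,-20],"roll":0,"gripper":3},{"travel":[0,0,-20],"roll":0,"gripper":3},{"travel":[0,0,-15],"roll":0,"gripper":3},{"travel":[0,0,0],"roll":0,"gripper":3},{"travel":[0,0,0],"roll":0,"gripper":3}])

```text
time: 23.65
tcp_pos: [0.6335, 0.149, 0.272]
orientation: [0.0, 0.999, -0.048, 0.0]
wrist_force: [-0.4, -0.7, -2.2]
width: 0.0073
grip_force: 59.5
```

```bash
python3 t2.py | grep rim; python3 go.py 647.5 -104 271 5
```

```text
top rim [array([ 653.5, -173.5]), array([120.5, 200.8]), np.float64(5.0)] 462 zmax in tray 0.07207205036051119
scene rim [array([ 652.9, -173.7]), array([120.7, 202.2]), np.float64(5.0)] 572 zmax in tray 0.07529170097387108
t23.8 tcp [633.  148.9 270.2] yaw -5.5 roll rad -0.183 then travel [ -7.6 253.3  -0.8] F [ 0.3 -0.  -1.9] w 7.8 g 59.5 q6 1.81
```

Call:
servo_tool(targets=[{"travel":[0,0,0],"roll":-0.06,"gripper":3},{"travel":[0,0,0],"roll":-0.06,"gripper":3},{"travel":[0,0,0],"roll":-0.063,"gripper":3},{"travel":[-2,20,0],"roll":0,"gripper":3},{"travel":[-2,35,0],"roll":0,"gripper":3},{"travel":[-2,35,0],"roll":0,"gripper":3},{"travel":[-1,35,0],"roll":0,"gripper":3},{"travel":[0,35,0],"roll":0,"gripper":3},{"travel":[0,35,0],"roll":0,"gripper":3},{"travel":[0,35,0],"roll":0,"gripper":3},{"travel":[0,23,0],"roll":0,"gripper":3},{"travel":[0,0,0],"roll":0,"gripper":3},{"travel":[0,0,0],"roll":0,"gripper":3},{"travel":[0,0,0],"roll":0,"gripper":3}])

```text
time: 25.15
tcp_pos: [0.6482, -0.1025, 0.271]
orientation: [-0.001, 0.999, 0.044, -0.001]
wrist_force: [-0.4, 0.7, -1.0]
width: 0.0072
grip_force: 59.6
```

```bash
python3 go.py 647.5 -104 160 5; python3 - <<'E'
from h import *
d=snap('scene'); P=d['P']  # plate bottom check: lowest points of held plate
m=(P[...,2]>.085)&(P[...,2]<.22)&(abs(P[...,1]+.104)<.03)&(P[...,0]>.6)&(P[...,0]<.7)
q=P[m]*1000; print(len(q),np.round(q.min(0)),np.round(q.max(0)))
E
```

```text
t25.1 tcp [ 648.2 -102.5  271. ] yaw 5.0 roll rad 0.001 then travel [ -0.8   1.4 111. ] F [-0.4  0.7 -1. ] w 7.2 g 59.6 q6 1.24
303 [ 617. -113.  127.] [681. -97. 220.]
```

Call:
servo_tool(targets=[{"travel":[0,1,25],"roll":0,"gripper":3},{"travel":[0,0,25],"roll":0,"gripper":3},{"travel":[0,0,25],"roll":0,"gripper":3},{"travel":[0,0,18],"roll":0,"gripper":3},{"travel":[0,0,10],"roll":0,"gripper":3},{"travel":[0,0,5],"roll":0,"gripper":3},{"travel":[0,0,2],"roll":0,"gripper":3},{"travel":[0,0,1],"roll":0,"gripper":3},{"travel":[0,0,0],"roll":0,"gripper":3},{"travel":[0,0,0],"roll":0,"gripper":3}])

```text
time: 26.2
tcp_pos: [0.6489, -0.1048, 0.162]
orientation: [0.0, 0.999, 0.043, 0.001]
wrist_force: [0.1, -0.1, -0.8]
width: 0.0074
grip_force: 59.6
```

```bash
python3 go.py 647.5 -104 160 5
```

```text
t26.2 tcp [ 648.9 -104.8  162. ] yaw 5.0 roll rad -0.001 then travel [-1.3 -0.9  2. ] F [ 0.1 -0.1 -0.8] w 7.4 g 59.6 q6 1.24
```

Same release, tilt and raise as before, then on to plate 3.

Call:
servo_tool(targets=[{"travel":[0,0,2],"roll":0,"gripper":3},{"travel":[0,0,1],"roll":0,"gripper":3},{"travel":[0,0,0],"roll":0,"gripper":3},{"travel":[0,0,0],"roll":0,"gripper":30},{"travel":[0,0,0],"roll":0,"gripper":30},{"travel":[0,0,0],"roll":0,"gripper":30},{"travel":[0,0,-5],"roll":0,"gripper":30},{"travel":[0,5,0],"roll":0,"gripper":30},{"travel":[0,5,0],"roll":0,"gripper":30},{"travel":[0,5,0],"roll":0,"gripper":30},{"travel":[0,5,0],"roll":0,"gripper":30},{"travel":[0,5,0],"roll":0,"gripper":30},{"travel":[0,0,0],"roll":0,"gripper":30},{"travel":[0,0,0],"roll":0,"gripper":30},{"travel":[0,0,-10],"roll":0,"gripper":30},{"travel":[0,0,-15],"roll":0,"gripper":30},{"travel":[0,0,-20],"roll":0,"gripper":30},{"travel":[0,0,-25],"roll":0,"gripper":30},{"travel":[0,0,-25],"roll":0,"gripper":30},{"travel":[0,0,0],"roll":0,"gripper":30}])

```text
time: 28.2
tcp_pos: [0.6524, -0.1297, 0.2655]
orientation: [0.002, 0.999, 0.044, 0.006]
wrist_force: [-0.2, 0.7, 0.3]
width: 0.0299
grip_force: 0.0
```

Call:
servo_tool(targets=[{"travel":[-2,-40,0],"roll":0.045,"gripper":30},{"travel":[-2,-40,0],"roll":0.045,"gripper":30},{"travel":[-2,-40,0],"roll":0.045,"gripper":30},{"travel":[-2,-40,0],"roll":0.045,"gripper":30},{"travel":[-2,-40,0],"roll":0,"gripper":30},{"travel":[-2,-40,0],"roll":0,"gripper":30},{"travel":[-2,-40,0],"roll":0,"gripper":30},{"travel":[0,0,0],"roll":0,"gripper":30},{"travel":[0,0,0],"roll":0,"gripper":30},{"travel":[0,0,0],"roll":0,"gripper":30}])

```text
time: 29.2
tcp_pos: [0.6448, 0.1493, 0.2578]
orientation: [0.0, 0.999, -0.047, -0.0]
wrist_force: [-0.1, -0.1, 0.0]
width: 0.0301
grip_force: 0.0
```

```bash
python3 go.py 638 197.7 213 -5.5; python3 t2.py
```

```text
t29.2 tcp [644.8 149.3 257.8] yaw -5.4 roll rad 0.002 then travel [-11.4 -47.5  44.8] F [-0.1 -0.1  0. ] w 30.1 g 0.0 q6 1.81
top rim [array([ 653.7, -173.2]), array([120.8, 199.9]), np.float64(5.0)] 465 zmax in tray 0.07451211387532526
1053 plates lie [array([ 657.6, -172.7]), array([179.2, 104.8]), np.float64(86.6)] z med 0.02926735173699532
plates left
88 px [154. 123.] mean [642.4 246.6 130.4] rect [array([642.7, 247.4]), array([ 9.3, 63.2]), np.float64(84.5)]
73 px [172. 126.] mean [632.  197.8 130.4] rect [array([633.2, 198.1]), array([ 9. , 53.4]), np.float64(84.4)]
scene rim [array([ 653. , -173.7]), array([120.5, 202.9]), np.float64(4.9)] 565 zmax in tray 0.07545407798689951
1317 plates lie [array([ 655. , -172.4]), array([174.6, 109.5]), np.float64(89.6)] z med 0.02995059563937018
plates left
47 px [352. 142.] mean [659.7 243.1 131.6] rect [array([658.8, 244.1]), array([10.5, 32. ]), np.float64(87.2)]
47 px [344. 154.] mean [655.4 193.8 131.4] rect [array([654.8, 193.3]), array([12.9, 29.9]), np.float64(84.0)]
```

View pics/tr_scene.png

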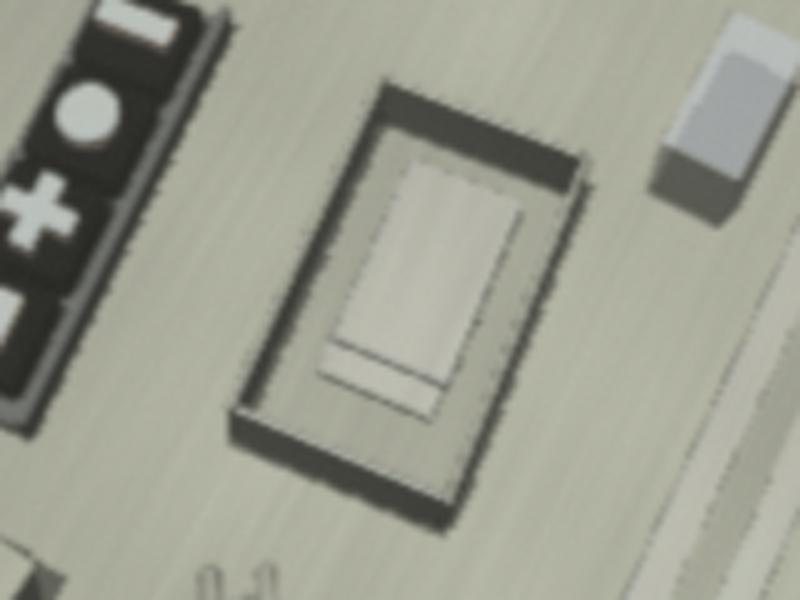

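Two plates are stacked flat in the tray. Now plate 3.

Call:
servo_tool(targets=[{"travel":[-11,-47,0],"roll":0,"gripper":30},{"travel":[0,0,0],"roll":0,"gripper":30},{"travel":[0,0,25],"roll":0,"gripper":30},{"travel":[0,0,18],"roll":0,"gripper":30},{"travel":[0,0,0],"roll":0,"gripper":30},{"travel":[0,0,0],"roll":0,"gripper":30}])

```text
time: 29.9
tcp_pos: [0.6383, 0.1969, 0.2148]
orientation: [0.0, 0.999, -0.047, -0.0]
wrist_force: [0.0, 0.1, 1.1]
width: 0.0302
grip_force: 0.0
```

```bash
python3 go.py 638 198 167 -5.5
```

```text
t29.9 tcp [638.3 196.9 214.8] yaw -5.4 roll rad 0.002 then travel [-0.4 -1.  47.8] F [0.  0.1 1.1] w 30.2 g 0.0 q6 1.88
```

Call:
servo_tool(targets=[{"travel":[0,-1,15],"roll":0,"gripper":30},{"travel":[0,0,15],"roll":0,"gripper":30},{"travel":[0,0,12],"roll":0,"gripper":30},{"travel":[0,0,5],"roll":0,"gripper":30},{"travel":[0,0,0],"roll":0,"gripper":3},{"travel":[0,0,0],"roll":0,"gripper":3},{"travel":[0,0,0],"roll":0,"gripper":3},{"travel":[0,0,0],"roll":0,"gripper":3},{"travel":[0,0,0],"roll":0,"gripper":3},{"travel":[0,0,-10],"roll":0,"gripper":3},{"travel":[0,0,-20],"roll":0,"gripper":3},{"travel":[0,0,-20],"roll":0,"gripper":3},{"travel":[0,0,-20],"roll":0,"gripper":3},{"travel":[0,0,-20],"roll":0,"gripper":3},{"travel":[0,0,-15],"roll":0,"gripper":3},{"travel":[0,0,0],"roll":0,"gripper":3},{"travel":[0,0,0],"roll":0,"gripper":3}])

```text
time: 31.6
tcp_pos: [0.6383, 0.1989, 0.273]
orientation: [-0.0, 0.999, -0.047, 0.0]
wrist_force: [-0.2, -0.5, -0.4]
width: 0.0078
grip_force: 59.4
```

```bash
python3 t2.py | grep rim; python3 go.py 650 -134 271 5
```

```text
top rim [array([ 653.5, -173.6]), array([120.9, 200.9]), np.float64(4.7)] 463 zmax in tray 0.07272691546675825
scene rim [array([ 653. , -173.7]), array([120.5, 202.4]), np.float64(5.0)] 578 zmax in tray 0.07733831190704213
t31.7 tcp [637.8 198.8 271.1] yaw -5.3 roll rad -0.180 then travel [-1.690e+01  3.326e+02  1.000e-01] F [-0.1  0.2 -0.1] w 7.1 g 59.4 q6 1.88
```

Call:
servo_tool(targets=[{"travel":[0,0,0],"roll":-0.06,"gripper":3},{"travel":[0,0,0],"roll":-0.06,"gripper":3},{"travel":[0,0,0],"roll":-0.06,"gripper":3},{"travel":[-2,20,0],"roll":0,"gripper":3},{"travel":[-3,35,0],"roll":0,"gripper":3},{"travel":[-3,35,0],"roll":0,"gripper":3},{"travel":[-3,35,0],"roll":0,"gripper":3},{"travel":[-3,35,0],"roll":0,"gripper":3},{"travel":[-3,35,0],"roll":0,"gripper":3},{"travel":[0,35,0],"roll":0,"gripper":3},{"travel":[0,35,0],"roll":0,"gripper":3},{"travel":[0,35,0],"roll":0,"gripper":3},{"travel":[0,30,0],"roll":0,"gripper":3},{"travel":[0,0,0],"roll":0,"gripper":3},{"travel":[0,0,0],"roll":0,"gripper":3},{"travel":[0,0,0],"roll":0,"gripper":3}])

```text
time: 33.3
tcp_pos: [0.6496, -0.1309, 0.2722]
orientation: [-0.0, 0.999, 0.043, -0.001]
wrist_force: [0.5, 0.0, -1.6]
width: 0.0071
grip_force: 59.4
```

```bash
python3 go.py 650 -134 175 5; cat > bot_.py <<'E'
from h import *
s,r=st(); x,y=s['tcp_pos'][:2]
d=snap('scene'); P=d['P']
m=(P[...,2]>.085)&(P[...,2]<.22)&(abs(P[...,1]-y)<.03)&(abs(P[...,0]-x)<.06)
q=P[m]*1000; print(len(q),np.round(q.min(0)),np.round(q.max(0)))
E
python3 bot_.py
```

```text
t33.3 tcp [ 649.6 -130.9  272.2] yaw 5.0 roll rad -0.000 then travel [ 0.1  3.1 97.2] F [ 0.5  0.  -1.6] w 7.1 g 59.4 q6 1.20
278 [ 617. -139.  126.] [ 682. -125.  220.]
```

Call:
servo_tool(targets=[{"travel":[0,3,25],"roll":0,"gripper":3},{"travel":[0,0,25],"roll":0,"gripper":3},{"travel":[0,0,20],"roll":0,"gripper":3},{"travel":[0,0,13],"roll":0,"gripper":3},{"travel":[0,0,8],"roll":0,"gripper":3},{"travel":[0,0,4],"roll":0,"gripper":3},{"travel":[0,0,0],"roll":0,"gripper":3},{"travel":[0,0,0],"roll":0,"gripper":3},{"travel":[0,0,0],"roll":0,"gripper":3}])

```text
time: 34.25
tcp_pos: [0.6508, -0.1345, 0.1793]
orientation: [0.0, 0.999, 0.043, 0.001]
wrist_force: [0.4, 0.0, -1.8]
width: 0.0073
grip_force: 59.6
```

```bash
python3 go.py 650 -134 175 5
```

```text
t34.2 tcp [ 650.8 -134.5  179.3] yaw 5.0 roll rad -0.001 then travel [-0.7 -0.5  4.3] F [ 0.4  0.  -1.8] w 7.3 g 59.6 q6 1.20
```

Call:
servo_tool(targets=[{"travel":[0,0,2],"roll":0,"gripper":3},{"travel":[0,0,2],"roll":0,"gripper":3},{"travel":[0,0,0],"roll":0,"gripper":3},{"travel":[0,0,0],"roll":0,"gripper":30},{"travel":[0,0,0],"roll":0,"gripper":30},{"travel":[0,0,0],"roll":0,"gripper":30},{"travel":[0,0,-5],"roll":0,"gripper":30},{"travel":[0,5,0],"roll":0,"gripper":30},{"travel":[0,5,0],"roll":0,"gripper":30},{"travel":[0,5,0],"roll":0,"gripper":30},{"travel":[0,5,0],"roll":0,"gripper":30},{"travel":[0,5,0],"roll":0,"gripper":30},{"travel":[0,0,0],"roll":0,"gripper":30},{"travel":[0,0,0],"roll":0,"gripper":30},{"travel":[0,0,-10],"roll":0,"gripper":30},{"travel":[0,0,-15],"roll":0,"gripper":30},{"travel":[0,0,-20],"roll":0,"gripper":30},{"travel":[0,0,-25],"roll":0,"gripper":30},{"travel":[0,0,-20],"roll":0,"gripper":30},{"travel":[0,0,0],"roll":0,"gripper":30}])

```text
time: 36.25
tcp_pos: [0.6538, -0.1593, 0.2756]
orientation: [0.002, 0.999, 0.044, 0.005]
wrist_force: [-0.4, 0.6, 0.2]
width: 0.03
grip_force: 0.0
```

Call:
servo_tool(targets=[{"travel":[-2,-40,0],"roll":0.045,"gripper":30},{"travel":[-2,-40,0],"roll":0.045,"gripper":30},{"travel":[-2,-40,0],"roll":0.045,"gripper":30},{"travel":[-2,-40,0],"roll":0.045,"gripper":30},{"travel":[-2,-40,0],"roll":0,"gripper":30},{"travel":[0,-40,0],"roll":0,"gripper":30},{"travel":[0,-40,0],"roll":0,"gripper":30},{"travel":[0,-40,0],"roll":0,"gripper":30},{"travel":[0,-40,0],"roll":0,"gripper":30},{"travel":[0,0,0],"roll":0,"gripper":30},{"travel":[0,0,0],"roll":0,"gripper":30},{"travel":[0,0,0],"roll":0,"gripper":30}])

```text
time: 37.45
tcp_pos: [0.6579, 0.1989, 0.2685]
orientation: [0.0, 0.999, -0.047, -0.0]
wrist_force: [0.5, 0.4, -0.9]
width: 0.0302
grip_force: 0.0
```

```bash
python3 go.py 643 247.5 213 -5.5; python3 t2.py
```

```text
t37.5 tcp [657.9 198.9 268.5] yaw -5.4 roll rad 0.002 then travel [-19.5 -46.9  55.5] F [ 0.5  0.4 -0.9] w 30.2 g 0.0 q6 1.88
top rim [array([ 653.6, -173.2]), array([121.3, 200.1]), np.float64(5.0)] 461 zmax in tray 0.07231247341017168
1313 plates lie [array([ 656.3, -172. ]), array([175.5, 108. ]), np.float64(88.4)] z med 0.036267890240135166
plates left
37 px [153. 127.] mean [630.1 248.4 131.4] rect [array([634.2, 248.3]), array([34.8,  7. ]), np.float64(0.2)]
scene rim [array([ 653.1, -173.8]), array([120.6, 202.3]), np.float64(4.9)] 574 zmax in tray 0.07575772672317478
1559 plates lie [array([ 654.8, -172.8]), array([174.4, 109. ]), np.float64(89.6)] z med 0.037427380925720746
plates left
29 px [354. 143.] mean [664.9 242.9 132. ] rect [array([664.5, 243.3]), array([10.8, 20.9]), np.float64(82.1)]
```

View pics/tr_scene.png

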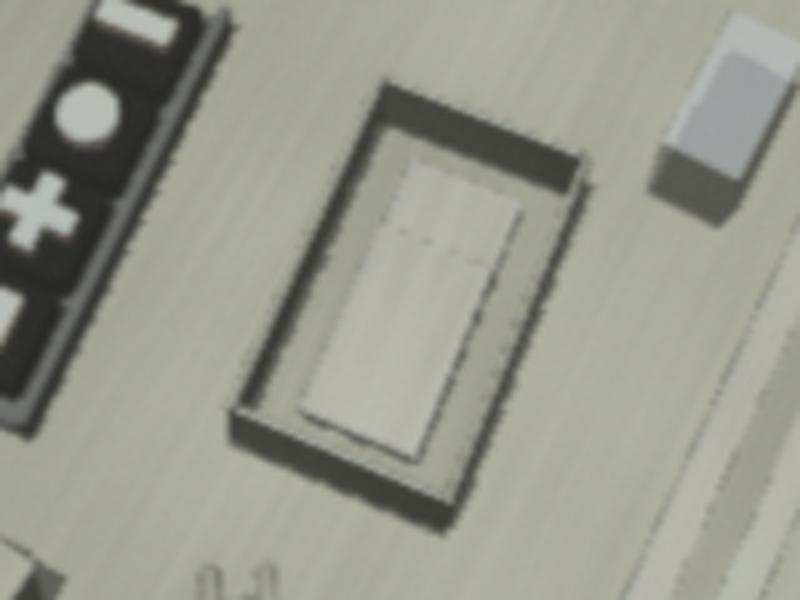

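Three plates are stacked flat. Now the last plate.

Call:
servo_tool(targets=[{"travel":[-19,-46,0],"roll":0,"gripper":30},{"travel":[0,0,0],"roll":0,"gripper":30},{"travel":[0,0,30],"roll":0,"gripper":30},{"travel":[0,0,20],"roll":0,"gripper":30},{"travel":[0,0,0],"roll":0,"gripper":30},{"travel":[0,0,0],"roll":0,"gripper":30}])

```text
time: 38.15
tcp_pos: [0.6435, 0.2463, 0.2189]
orientation: [0.0, 0.999, -0.047, -0.0]
wrist_force: [-0.4, 0.8, 0.9]
width: 0.0303
grip_force: 0.0
```

```bash
python3 go.py 643 247.7 167 -5.5
```

```text
t38.1 tcp [643.5 246.3 218.9] yaw -5.4 roll rad 0.002 then travel [-0.6 -1.4 51.9] F [-0.4  0.8  0.9] w 30.3 g 0.0 q6 1.95
```

Call:
servo_tool(targets=[{"travel":[0,-1,15],"roll":0,"gripper":30},{"travel":[0,0,17],"roll":0,"gripper":30},{"travel":[0,0,14],"roll":0,"gripper":30},{"travel":[0,0,5],"roll":0,"gripper":30},{"travel":[0,0,0],"roll":0,"gripper":3},{"travel":[0,0,0],"roll":0,"gripper":3},{"travel":[0,0,0],"roll":0,"gripper":3},{"travel":[0,0,0],"roll":0,"gripper":3},{"travel":[0,0,0],"roll":0,"gripper":3},{"travel":[0,0,-10],"roll":0,"gripper":3},{"travel":[0,0,-20],"roll":0,"gripper":3},{"travel":[0,0,-20],"roll":0,"gripper":3},{"travel":[0,0,-20],"roll":0,"gripper":3},{"travel":[0,0,-20],"roll":0,"gripper":3},{"travel":[0,0,-15],"roll":0,"gripper":3},{"travel":[0,0,0],"roll":0,"gripper":3},{"travel":[0,0,0],"roll":0,"gripper":3}])

```text
time: 39.85
tcp_pos: [0.6434, 0.2483, 0.273]
orientation: [-0.0, 0.999, -0.047, 0.0]
wrist_force: [-1.0, -0.6, -2.1]
width: 0.0071
grip_force: 59.5
```

```bash
python3 t2.py | grep rim; python3 go.py 648.5 -116 271 5
```

```text
top rim [array([ 653.7, -173.5]), array([120.9, 200.9]), np.float64(4.8)] 465 zmax in tray 0.07279563455518535
scene rim [array([ 653.1, -173.9]), array([120.3, 202.3]), np.float64(4.9)] 568 zmax in tray 0.07592459500032538
t40.0 tcp [643.  248.2 271.1] yaw -5.3 roll rad -0.180 then travel [-2.620e+01  3.633e+02  1.000e-01] F [ 0.7 -1.  -1.7] w 7.2 g 59.5 q6 1.95
```

Call:
servo_tool(targets=[{"travel":[0,0,0],"roll":-0.06,"gripper":3},{"travel":[0,0,0],"roll":-0.06,"gripper":3},{"travel":[0,0,0],"roll":-0.06,"gripper":3},{"travel":[-3,20,0],"roll":0,"gripper":3},{"travel":[-3,38,0],"roll":0,"gripper":3},{"travel":[-3,38,0],"roll":0,"gripper":3},{"travel":[-3,38,0],"roll":0,"gripper":3},{"travel":[-3,38,0],"roll":0,"gripper":3},{"travel":[-3,38,0],"roll":0,"gripper":3},{"travel":[-3,38,0],"roll":0,"gripper":3},{"travel":[-3,38,0],"roll":0,"gripper":3},{"travel":[-2,38,0],"roll":0,"gripper":3},{"travel":[0,38,0],"roll":0,"gripper":3},{"travel":[0,0,0],"roll":0,"gripper":3},{"travel":[0,0,0],"roll":0,"gripper":3},{"travel":[0,0,0],"roll":0,"gripper":3}])

```text
time: 41.55
tcp_pos: [0.6485, -0.1142, 0.2722]
orientation: [-0.0, 0.999, 0.043, -0.001]
wrist_force: [0.3, -0.1, -0.7]
width: 0.0073
grip_force: 59.5
```

```bash
python3 go.py 648.5 -116 175 5; python3 bot_.py
```

```text
t41.5 tcp [ 648.5 -114.2  272.2] yaw 5.0 roll rad -0.001 then travel [-0.1  1.8 97.2] F [ 0.3 -0.1 -0.7] w 7.3 g 59.5 q6 1.22
298 [ 616. -124.  123.] [ 680. -107.  220.]
```

Call:
servo_tool(targets=[{"travel":[0,2,25],"roll":0,"gripper":3},{"travel":[0,0,25],"roll":0,"gripper":3},{"travel":[0,0,20],"roll":0,"gripper":3},{"travel":[0,0,13],"roll":0,"gripper":3},{"travel":[0,0,8],"roll":0,"gripper":3},{"travel":[0,0,4],"roll":0,"gripper":3},{"travel":[0,0,0],"roll":0,"gripper":3},{"travel":[0,0,0],"roll":0,"gripper":3}])

```text
time: 42.4
tcp_pos: [0.6496, -0.1166, 0.1792]
orientation: [0.0, 0.999, 0.043, 0.001]
wrist_force: [-0.6, -0.4, -1.8]
width: 0.0074
grip_force: 59.6
```

```bash
python3 go.py 648.5 -116 175 5
```

```text
t42.4 tcp [ 649.6 -116.6  179.2] yaw 5.0 roll rad -0.000 then travel [-1.  -0.7  4.2] F [-0.6 -0.4 -1.8] w 7.4 g 59.6 q6 1.22
```

Call:
servo_tool(targets=[{"travel":[0,0,2],"roll":0,"gripper":3},{"travel":[0,0,2],"roll":0,"gripper":3},{"travel":[0,0,0],"roll":0,"gripper":3},{"travel":[0,0,0],"roll":0,"gripper":30},{"travel":[0,0,0],"roll":0,"gripper":30},{"travel":[0,0,0],"roll":0,"gripper":30},{"travel":[0,0,-5],"roll":0,"gripper":30},{"travel":[0,5,0],"roll":0,"gripper":30},{"travel":[0,5,0],"roll":0,"gripper":30},{"travel":[0,5,0],"roll":0,"gripper":30},{"travel":[0,5,0],"roll":0,"gripper":30},{"travel":[0,5,0],"roll":0,"gripper":30},{"travel":[0,0,0],"roll":0,"gripper":30},{"travel":[0,0,0],"roll":0,"gripper":30},{"travel":[0,0,-10],"roll":0,"gripper":30},{"travel":[0,0,-15],"roll":0,"gripper":30},{"travel":[0,0,-20],"roll":0,"gripper":30},{"travel":[0,0,-25],"roll":0,"gripper":30},{"travel":[0,0,-20],"roll":0,"gripper":30},{"travel":[0,0,0],"roll":0,"gripper":30}])

```text
time: 44.4
tcp_pos: [0.6527, -0.1416, 0.2755]
orientation: [0.002, 0.999, 0.044, 0.005]
wrist_force: [0.4, -0.4, 0.7]
width: 0.0301
grip_force: 0.0
```

Call:
servo_tool(targets=[{"travel":[-40,0,0],"roll":0.07,"gripper":60},{"travel":[-40,0,0],"roll":0.07,"gripper":60},{"travel":[-40,0,0],"roll":0.076,"gripper":60},{"travel":[-35,-30,0],"roll":0,"gripper":60},{"travel":[-35,-35,0],"roll":0,"gripper":60},{"travel":[-35,-35,0],"roll":0,"gripper":60},{"travel":[-35,-35,0],"roll":0,"gripper":60},{"travel":[-35,-35,0],"roll":0,"gripper":60},{"travel":[-15,-35,0],"roll":0,"gripper":60},{"travel":[0,-35,0],"roll":0,"gripper":60},{"travel":[0,-35,0],"roll":0,"gripper":60},{"travel":[0,-30,0],"roll":0,"gripper":60},{"travel":[0,0,0],"roll":0,"gripper":60},{"travel":[0,0,0],"roll":0,"gripper":60},{"travel":[0,0,0],"roll":0,"gripper":60}])

```text
time: 45.9
tcp_pos: [0.3821, 0.1828, 0.2686]
orientation: [0.0, 0.998, -0.065, -0.0]
wrist_force: [0.1, 0.1, 0.2]
width: 0.06
grip_force: 0.0
```

```bash
python3 go.py 373.5 226 165 -7.4; python3 t2.py
```

```text
t45.9 tcp [382.1 182.8 268.6] yaw -7.4 roll rad -0.001 then travel [-14.1 -41.8 103.6] F [0.1 0.1 0.2] w 60.0 g 0.0 q6 2.01
top rim [array([ 653.3, -173.3]), array([120.7, 200.1]), np.float64(5.1)] 460 zmax in tray 0.07261860641008065
1332 plates lie [array([ 659.7, -173.3]), array([184.2, 101.5]), np.float64(83.5)] z med 0.043880657584638855
plates left
scene rim [array([ 652.7, -173.4]), array([120.9, 203.1]), np.float64(4.9)] 572 zmax in tray 0.07467445738043749
1481 plates lie [array([ 654.7, -172.2]), array([109.2, 173.6]), np.float64(0.1)] z med 0.0447659483175183
plates left
```

View pics/tr_scene.png

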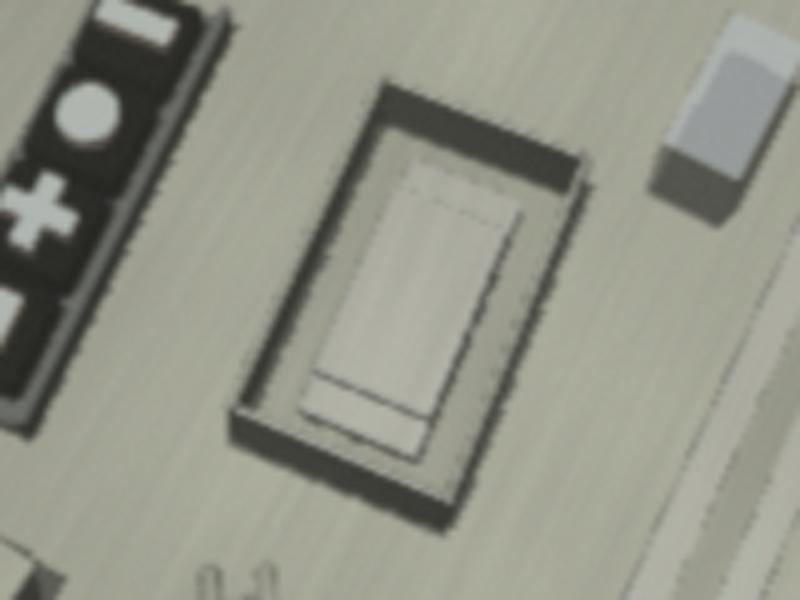

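All four plates are stacked flat in the tray. Next is the knob.

Call:
servo_tool(targets=[{"travel":[-7,-21,0],"roll":0,"gripper":60},{"travel":[-6,-22,0],"roll":0,"gripper":60},{"travel":[0,0,40],"roll":0,"gripper":60},{"travel":[0,0,40],"roll":0,"gripper":60},{"travel":[0,0,25],"roll":0,"gripper":60},{"travel":[0,0,0],"roll":0,"gripper":60},{"travel":[0,0,0],"roll":0,"gripper":60}])

```text
time: 46.7
tcp_pos: [0.3753, 0.2272, 0.1644]
orientation: [0.0, 0.998, -0.065, 0.0]
wrist_force: [-0.1, 0.4, 1.2]
width: 0.0603
grip_force: 0.0
```

```bash
python3 go.py 374.5 227.4 110 -7.4
```

```text
t46.7 tcp [375.3 227.2 164.4] yaw -7.5 roll rad -0.001 then travel [-0.8 -0.1 54.4] F [-0.1  0.4  1.2] w 60.3 g 0.0 q6 2.12
```

Descend, grip, and push home.

Call:
servo_tool(targets=[{"travel":[0,0,20],"roll":0,"gripper":60},{"travel":[0,0,20],"roll":0,"gripper":60},{"travel":[0,0,14],"roll":0,"gripper":60},{"travel":[0,0,0],"roll":0,"gripper":60},{"travel":[0,0,0],"roll":0,"gripper":10},{"travel":[0,0,0],"roll":0,"gripper":10},{"travel":[0,0,0],"roll":0,"gripper":10},{"travel":[0,0,0],"roll":0,"gripper":10},{"travel":[0,0,0],"roll":0,"gripper":10},{"travel":[8,0,0],"roll":0,"gripper":10},{"travel":[8,0,0],"roll":0,"gripper":10},{"travel":[8,0,0],"roll":0,"gripper":10},{"travel":[8,0,0],"roll":0,"gripper":10},{"travel":[8,0,0],"roll":0,"gripper":10},{"travel":[5,0,0],"roll":0,"gripper":10},{"travel":[3,0,0],"roll":0,"gripper":10},{"travel":[2,0,0],"roll":0,"gripper":10},{"travel":[0,0,0],"roll":0,"gripper":10}])

```text
time: 48.5
tcp_pos: [0.425, 0.2214, 0.1124]
orientation: [-0.0, 0.998, -0.064, 0.0]
wrist_force: [-3.5, -2.0, 7.2]
width: 0.0278
grip_force: 59.0
```

```bash
python3 go.py 424.6 220.7 112 -7.4
```

```text
t48.5 tcp [425.  221.4 112.4] yaw -7.4 roll rad 0.000 then travel [-0.3  0.7  0.4] F [-3.5 -2.   7.2] w 27.8 g 59.0 q6 2.06
```

Push a little further, until the stop shows in the force.

Call:
servo_tool(targets=[{"travel":[2,0,0],"roll":0,"gripper":10},{"travel":[2,0,0],"roll":0,"gripper":10},{"travel":[0,0,0],"roll":0,"gripper":10},{"travel":[0,0,0],"roll":0,"gripper":10}])

```text
time: 48.9
tcp_pos: [0.4265, 0.2212, 0.1123]
orientation: [0.0, 0.998, -0.064, -0.003]
wrist_force: [-11.8, -0.3, 12.7]
width: 0.0282
grip_force: 59.5
```

```bash
python3 go.py 424.6 220.7 112 -7.4
```

```text
t48.9 tcp [426.5 221.2 112.3] yaw -7.4 roll rad 0.001 then travel [-1.8  0.8  0.3] F [-11.8  -0.3  12.7] w 28.2 g 59.5 q6 2.06
```

Call:
servo_tool(targets=[{"travel":[2,0,0],"roll":0,"gripper":10},{"travel":[2,0,0],"roll":0,"gripper":10},{"travel":[0,0,0],"roll":0,"gripper":10},{"travel":[0,0,0],"roll":0,"gripper":10}])

```text
time: 49.3
tcp_pos: [0.4271, 0.2212, 0.1122]
orientation: [0.0, 0.998, -0.064, -0.007]
wrist_force: [-23.7, -0.4, 21.2]
width: 0.028
grip_force: 60.2
```

```bash
python3 go.py 424.6 220.7 112 -7.4
```

```text
t49.3 tcp [427.1 221.2 112.2] yaw -7.3 roll rad 0.001 then travel [-2.4  0.8  0.2] F [-23.7  -0.4  21.2] w 28.0 g 60.2 q6 2.05
```

Call:
servo_tool(targets=[{"travel":[-3,0,0],"roll":0,"gripper":10},{"travel":[0,0,0],"roll":0,"gripper":60},{"travel":[0,0,0],"roll":0,"gripper":60},{"travel":[0,0,0],"roll":0,"gripper":60},{"travel":[0,0,-25],"roll":0,"gripper":60},{"travel":[0,0,-40],"roll":0,"gripper":60},{"travel":[0,0,-40],"roll":0,"gripper":60},{"travel":[0,45,0],"roll":-0.11,"gripper":0},{"travel":[0,45,0],"roll":-0.11,"gripper":0},{"travel":[0,45,0],"roll":0,"gripper":0},{"travel":[0,45,0],"roll":0,"gripper":0},{"travel":[0,45,0],"roll":0,"gripper":0},{"travel":[0,45,0],"roll":0,"gripper":0},{"travel":[0,40,0],"roll":0,"gripper":0},{"travel":[0,40,0],"roll":0,"gripper":0},{"travel":[0,0,0],"roll":0,"gripper":0},{"travel":[0,0,0],"roll":0,"gripper":0}])

```text
time: 51.0
tcp_pos: [0.4465, -0.1287, 0.2148]
orientation: [-0.0, 0.999, 0.044, -0.0]
wrist_force: [0.3, 0.3, -0.5]
width: 0.0003
grip_force: 0.0
```

```bash
python3 go.py 465.3 -231.9 160 5.2
python3 - <<'E'
from h import *
for n in('top','scene'):
    d=snap(n); P=d['P']; I=d['image'].astype(int)
    m=(P[...,2]>.05)&(P[...,2]<.08)&(P[...,0]>.33)&(P[...,0]<.45)&(P[...,1]>.18)&(P[...,1]<.26)&(I.max(-1)<70)
    q=P[m]*1000; print(n,len(q),np.round(np.percentile(q,[2,50,98],axis=0)))
E
python3 t2.py | grep -E "rim|lie"
```

```text
t51.0 tcp [ 446.5 -128.7  214.8] yaw 5.1 roll rad -0.003 then travel [  9.4 104.5  54.8] F [ 0.3  0.3 -0.5] w 0.3 g 0.0 q6 1.08
top 69 [[414. 207.  57.]
 [422. 219.  67.]
 [434. 230.  71.]]
scene 61 [[414. 205.  54.]
 [426. 214.  67.]
 [435. 229.  76.]]
top rim [array([ 653.4, -173.6]), array([121.1, 200.4]), np.float64(5.0)] 465 zmax in tray 0.07158992284603995
1323 plates lie [array([ 656.7, -172.6]), array([178.1, 106.2]), np.float64(87.5)] z med 0.044020189670263755
scene rim [array([ 653.1, -173.7]), array([120.4, 203.2]), np.float64(4.9)] 579 zmax in tray 0.07609441921736877
1466 plates lie [array([ 655. , -172.3]), array([173.3, 109. ]), np.float64(89.4)] z med 0.04473688377095768
```

The knob is home, with the same reading as at the start. Now the cross key.

Call:
servo_tool(targets=[{"travel":[3,35,0],"roll":0,"gripper":0},{"travel":[3,35,0],"roll":0,"gripper":0},{"travel":[3,34,0],"roll":0,"gripper":0},{"travel":[0,0,0],"roll":0,"gripper":0},{"travel":[0,0,30],"roll":0,"gripper":0},{"travel":[0,0,25],"roll":0,"gripper":0},{"travel":[0,0,8],"roll":0,"gripper":0},{"travel":[0,0,0],"roll":0,"gripper":0},{"travel":[0,0,0],"roll":0,"gripper":0}])

```text
time: 52.1
tcp_pos: [0.4655, -0.2302, 0.1531]
orientation: [0.001, 0.999, 0.046, 0.001]
wrist_force: [-0.1, 0.4, 0.0]
width: 0.0001
grip_force: 0.0
```

```bash
python3 go.py 465.3 -231.9 131 5.2
```

```text
t52.1 tcp [ 465.5 -230.2  153.1] yaw 5.3 roll rad 0.001 then travel [-0.3  1.7 22.1] F [-0.1  0.4  0. ] w 0.1 g 0.0 q6 0.91
```

Call:
servo_tool(targets=[{"travel":[0,1.5,5],"roll":0,"gripper":0},{"travel":[0,0,5],"roll":0,"gripper":0},{"travel":[0,0,3],"roll":0,"gripper":0},{"travel":[0,0,3],"roll":0,"gripper":0},{"travel":[0,0,3],"roll":0,"gripper":0},{"travel":[0,0,3],"roll":0,"gripper":0},{"travel":[0,0,2],"roll":0,"gripper":0},{"travel":[0,0,0],"roll":0,"gripper":0},{"travel":[0,0,0],"roll":0,"gripper":0}])

```text
time: 53.0
tcp_pos: [0.4651, -0.2322, 0.1305]
orientation: [0.0, 0.999, 0.045, 0.0]
wrist_force: [-5.8, 2.9, 14.3]
width: 0.0
grip_force: 6.8
```

```bash
python3 go.py 465.3 -231.9 131 5.2
```

```text
t53.0 tcp [ 465.1 -232.2  130.5] yaw 5.2 roll rad 0.000 then travel [ 0.2 -0.3 -0.5] F [-5.8  2.9 14.3] w 0.0 g 6.8 q6 0.91
```

The key is fully down. I'll lift clear, check everything once more, and hand in.

Call:
servo_tool(targets=[{"travel":[0,0,-15],"roll":0,"gripper":0},{"travel":[0,0,-35],"roll":0,"gripper":0},{"travel":[0,0,-40],"roll":0,"gripper":0},{"travel":[-20,0,-30],"roll":0,"gripper":0},{"travel":[-20,0,0],"roll":0,"gripper":0},{"travel":[0,0,0],"roll":0,"gripper":0},{"travel":[0,0,0],"roll":0,"gripper":0},{"travel":[0,0,0],"roll":0,"gripper":0}])

```text
time: 53.8
tcp_pos: [0.4253, -0.2355, 0.2467]
orientation: [-0.001, 0.999, 0.045, -0.001]
wrist_force: [-0.5, 0.2, -0.8]
width: -0.0002
grip_force: 0.0
```

```bash
python3 go.py 465 -232 250 5.2; python3 - <<'E'
from h import *
d=snap('scene'); cv2.imwrite('pics/end.png',cv2.resize(d['image'][:,:,::-1],(800,600),interpolation=cv2.INTER_CUBIC))
E
```

```text
t53.8 tcp [ 425.3 -235.5  246.7] yaw 5.2 roll rad 0.000 then travel [39.9  0.1 -3.3] F [-0.5  0.2 -0.8] w -0.2 g 0.0 q6 0.86
```

View pics/end.png

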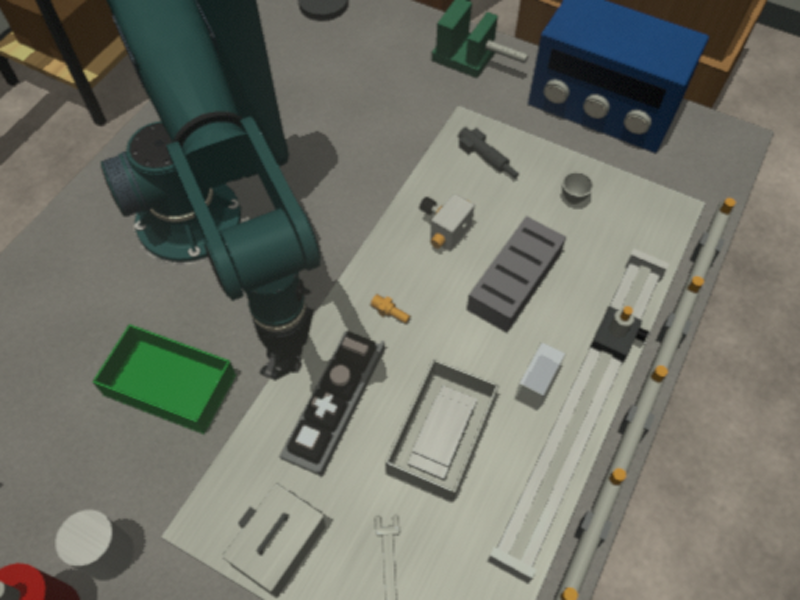

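The picture shows the rack empty (517,272), the plates in the steel tray (445,430), the knob home (428,206), the bystanders where they were, and the arm clear of everything.

```bash
python3 -c "
from workcell import bot
print(bot.close_job())"
```

```text
the job is handed in; nothing more can be done
None
```

Job handed in at about 54 s: the vent knob was pulled fully out, the round, square and bar keys were pressed in that order, all four plates went into the wash tray, the knob was pushed home, and the cross key was pressed last.

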